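Load a power module into the test cradle under its gravity catch

TASK

Load the loose power module into the test cradle: slide it in flat along the cradle floor, connector edge first, so that its own leading edge lifts the hinged gravity catch, and press it gently against the sprung contacts until the catch drops behind it; then let go, so that it stays trapped between contacts and catch. Never touch the catch with the gripper or arm, press on the contacts with no more than about 20 N and do not ram the module into the cradle, and leave the other things on the bench where they are.

Things in the scene. Friction and masses are not known exactly. Their poses are not given: they have to be found in the camera images.
- cradle: The test cradle: fixed aluminium tray, 295 x 140 mm. Origin: on the bench, below where the seated module's centre comes to lie, give or take 15 mm. x: the way the module slides in; z up. In its frame (mm): floor top z = 8, from x = -195 (open end) to 100. Side walls: inner faces y = +-47 from x = -95 to 60 (module 90 wide: 2 mm clearance a side), flaring to +-57 at x = -145; tops z = 24.5.
- cradle_lips (a point): Point on the cradle's axis at x = 5 mm, z = 24.5 mm. From here to x = 50 a lip over each side wall reaches inwards to y = +-40 mm; its underside is at this height, 2.5 mm above the rails of a module lying on the floor. A lead-in slope starts 15 mm earlier.
- catch (a joint): Gravity catch, angle in rad: 0 = down, 0.18 riding on the module's rail. Steel plate 56 x 10 x 6 mm over y = 33 to 43 mm of the cradle, hung from a pin at x = -105, z = 30 mm (post at y = 62 to 74, 42 high), sloping down along +x to its tip at x = -51. Falls by its weight. All these x shift with the frame by up to 15 mm. Lower the module with its front edge behind x = -127, clear of the pin.
- contacts (a joint): Travel (m) of the sprung contacts: brass block 50 mm wide, face at x = 45, y = 15, z = 16 mm of the cradle. 0 = untouched, 3 N to start, 1 N per mm, hard stop at 0.008. The seated module presses it about 0.005; the catch falls when it is pressed about 0.001 further. Contacts, their black housing (34 high) and catch share one frame, clamped up to 15 mm off these x either way (not measured).
- module_grip (a point): Power module to load, 0.4 kg: tray 100 (x) x 90 (y) mm, green board, plain side rails 14 high, one black finned heat sink in its middle, 30 (x) x 24 (y), top 56 above the underside: hold it by this, either way across (nearby parts are under 20 high). Point: on the heat sink's axis, module's centre, 40 mm above the underside. x points to the connector edge (black strip, brass).
- module_lead (a point): Middle of the module's connector (leading) edge, 50 mm ahead of its centre along its x, 7 mm above the underside.
- tray: Bystander: loose grey plastic tray of small parts, 100 x 90 x 28 mm; origin at the centre of its underside. Leave it.
- spool: Bystander: loose white spool, 56 mm diameter, 40 mm high; origin under its centre. Leave it.
- flask: Bystander: loose white bottle with black cap, 44 mm diameter, 85 mm high; origin under its centre. Leave it.
- meter: Bystander: loose black hand meter lying flat, 145 x 75 x 34 mm; origin under its centre. Leave it.
- driver: Bystander: loose screwdriver with black handle, lying on the bench. Leave it.
- sink: Bystander: loose bare aluminium heat sink, 45 x 50 x 28 mm; origin under its centre. Leave it.
Things that resemble listed ones, but are neither listed nor needed, are in the scene too. What is shaped like the part that bears module_grip but pink or red is not meant.

How it is judged (in metres and radians):
On the way, in this order (a step that is already met when the one before it is completed fails the run):
1. the module, down between the cradle's walls, has lifted the catch with its own edge and the catch rides on it (value of joint catch above 0.13 rad and x of module_lead in the frame of cradle between -0.08 and 0.027 m and z of module_grip in the frame of cradle below 0.054 m), for 0.1 s.
2. the module has been pressed in against the contacts and the catch has dropped behind it (value of joint catch below 0.06 rad and value of joint contacts above 0.002 m and x of module_lead in the frame of cradle above 0.028 m), for 0.1 s.
At the end, for the whole second after the job is handed in: the module lies flat (within 0.06 rad) and at rest on the cradle floor, connector edge first, trapped between the sprung contacts, which it keeps pressed by more than 2 mm, and the catch, fully down behind it (below 0.06 rad); its leading edge 28 to 72 mm along x of the cradle, sideways within 6 mm (all of step 2 and x of module_lead in the frame of cradle below 0.072 m and y of module_grip in the frame of cradle between -0.006 and 0.006 m and z of module_grip in the frame of cradle below 0.051 m and angle between module_grip's own z axis and vertical below 0.06 rad and linear speed of module below 0.02 m/s); the robot touches nothing.
It fails at once if the module is pressed against the sprung contacts with more than 25 N (contact force between module and contacts above 25 N).
It fails at once if the module is rammed or jammed against the cradle with more than 60 N (contact force between module and cradle above 60 N).
It fails at once if the gripper or arm touches the catch (contact force between any of the fingers, the arm and catch above 0.3 N).
It fails at once if a bystander is moved by more than 20 mm (distance of any of tray, spool, flask, meter, driver, sink from where it was at the start of the episode above 0.02 m).
It also fails if it takes over 72 s, if anything falls off the work surface, if the arm or the gripper's body presses on something with over 40 N, if the wrist force passes 120 N, or if a joint passes its speed limit or range.

ROBOT

A 7-joint arm with a two-finger parallel gripper is mounted at the origin on the work surface. World frame = base frame: x ahead of the robot, y to its left, z up, the work surface at z = 0. Lengths are in mm, angles in rad, forces in N, time in s.
With the tool pointing down it reaches from about 400 to 925 mm from the base axis. Payload 5.6 kg.
Tool frame: the origin (TCP) lies at the very end of the fingers, on their centre line; the grasp point (between the pads) lies 19 mm behind it; x points along the fingers, y is the direction in which the jaws open and shut, and the axes are right-handed (so a half turn about x gives the same grasp; the last joint's range is limited). The gripper opens to 85 mm and grips with 20 to 120 N. Pads are 22 mm wide; open, the fingers measure 114 mm over their backs; the gripper's body (76 mm by 85 mm) begins 54 mm behind the grasp point. The pads swing forward as they close: fully open they stand 13 mm farther back than shut.
Start: joints at [-1.294, 0.468, -0.012, 1.603, 0.006, 1.071, -0.056], TCP at [204.385, 617.037, 231.29] pointing down, gripper open.
Joint ranges: [-2.53, 2.53], [-0.31, 2.02], [-1.57, 1.55], [0.28, 2.44], [-1.29, 4.43], [0.15, 1.84], [-2.92, 2.92]. Speed limits (rad/s): [2.57, 2.57, 3.14, 3.14, 3.14, 3.14, 3.14].

INTERFACE

Orientations are given as a 3x3 rotation matrix whose columns are the frame's x, y, z axes.
In Python, from plant import sensors, imaging, workorder gives the robot as it stands. The module is installed in compiled form; this text tells all that it offers.
- The arm moves only by the shell command python3 -m inch 'ROWS' [OPENING] [FORCE]. ROWS is JSON, a list of rows, each a list of 2 entries, a list of its own where there are three numbers: the shift along the tool's x, y, z in m, then the turn about the tool's x in rad. A call has 1 to 8 rows; each row shifts and turns the commanded pose from where the row before left it, along the tool's axes as they then stand; what a row does not reach is not made up. A row lasts 1/10 s, in which the tool goes at most 50 mm and 8.59 degrees, less where a joint would pass 70% of its speed; a pose out of reach is approached as far as the arm can. A call with a gripper value outside its range is refused whole. OPENING is the finger opening in m, from 0 to 0.0854, set as the call begins (- or left out, the last holds). The fingers move at their own pace and stop on an object; FORCE is the grip in N (left out, the last holds). Time passes only in rows, so rows that do not move let the fingers close. It gives the time, the measured TCP pose, the force and the opening at its end, in the units of the state.
- sensors.get_obs(): the state, without advancing time (a new reading comes with each control period).
- imaging.read_camera(name): name is "scene" or "top" or "wrist"; returns a dict with "img" (400x640x3 uint8, red, green, blue), "K" (3x3 intrinsics, pixels), "cam_to_world" (4x4, takes a point from camera to world coordinates); the wrist camera has in their place "hand_eye" (4x4, takes a point from camera to tool coordinates, whose origin is the TCP and whose axes are the tool frame's). Camera axes: x right, y up, looking along -z (the intrinsics and any distortion apply to the point x, -y, -z); pixel columns grow to the right and rows downward; lengths in mm; the calibration is good to about 2 mm. A picture is of the moment at which its call begins: read the wrist's pose just before it. There is no depth.
- workorder.hand_in(): hands the job in, once; it reports no verdict.
Trained networks look in a picture, given as the dict that the camera call returned (one of the last four; its "shot" number tells which), for a name from the list of things; names that differ only in an ending like _2 or _b are one class to them, and where a whole thing is asked for, a point or a joint stands for the part that bears it (a point fixed in the world has none). Each returns a list of dicts, best first, with "confidence" (0 to 1); they miss things now and then, are a little off and sometimes report something else, mostly with a low value. They report only what shows in the picture. A call takes as long as a camera call. They do not tell look-alikes from the thing itself.
- imaging.search_frame(picture, label): "position" ([column, row] in pixels, amid what is visible of it).
- imaging.trace(picture, label): "region" (400x640 bool, what is visible of it) and "position" ([column, row] in pixels, amid what is visible of it).
- imaging.mark_of(picture, label): "position" ([column, row] in pixels: a listed point, or the origin of a listed thing).
The state is a dict: "time": time; "joints": joint angles; "joint_vel": joint speeds; "tau": joint torques, N m; "tcp_pos": TCP position; "tcp_rot": TCP orientation; "wrist_force": force on the tool from outside, world axes, zero at the start; "torque": the same for the moment, N m; "finger_gap": finger opening in mm.
Only numpy, scipy, OpenCV 4.12 (cv2) and the standard library are available. Lean on these libraries where they do the work, as an engineer would, in place of code of your own. Each camera call takes 0.05 s, during which the arm holds its last target.

## Working session

There is one attempt and no reset: what is moved stays moved. The work goes in short steps, Python scripts to look and compute and a shell command to move; the robot and the scene stay as the last step left them, time stands still between calls to the robot, and variables do not carry over. Pictures are saved under pics/ and viewed, and the job is handed in when it is done.

```bash
mkdir -p pics; ls; python3 - <<'E'
from plant import sensors, imaging
import cv2,numpy as np
o=sensors.get_obs()
for k,v in o.items(): print(k,np.round(v,3).tolist())
for n in ["scene","top","wrist"]:
    p=imaging.read_camera(n)
    cv2.imwrite(f"pics/{n}0.png",p["img"][:,:,::-1])
    print(n,p["shot"],p["K"].tolist(),[k for k in p], np.round(p.get("cam_to_world",p.get("hand_eye")),4).tolist())
    for l in ["cradle","cradle_lips","catch","contacts","module_grip","module_lead"]:
        print(l,[(np.round(d["position"],1).tolist(),round(d["confidence"],2)) for d in imaging.mark_of(p,l)][:4] if l not in("catch","contacts") else [(np.round(d["position"],1).tolist(),round(d["confidence"],2)) for d in imaging.search_frame(p,l)][:4])
E
```

```text
pics
time 0.0
joints [-1.294, 0.468, -0.012, 1.604, 0.006, 1.071, -0.056]
joint_vel [0.001, 0.001, -0.0, 0.0, 0.0, -0.001, 0.0]
tau [-0.0, -53.239, 0.021, -25.131, 0.011, 0.007, 0.0]
tcp_pos [204.243, 616.473, 230.33]
tcp_rot [[-0.0, 0.315, 0.949], [-0.002, 0.949, -0.315], [-1.0, -0.002, 0.0]]
wrist_force [0.435, -0.186, 0.002]
torque [0.025, -0.017, -0.016]
finger_gap 85.328
scene 1 [[415.16932572052576, 0.0, 322.15702553179096], [0.0, 415.16932572052576, 200.7503585411906], [0.0, 0.0, 1.0]] ['img', 'K', 'cam_to_world', 'shot'] [[-0.2959, -0.7743, 0.5593, 1234.6479], [0.9552, -0.2451, 0.166, 221.2108], [0.0086, 0.5834, 0.8122, 1061.5612], [0.0, 0.0, 0.0, 1.0]]
cradle [([310.4, 237.8], 0.7)]
cradle_lips [([310.1, 236.3], 0.83), ([203.4, 166.1], 0.43), ([235.0, 187.7], 0.15)]
catch [([330.3, 218.3], 0.45)]
contacts []
module_grip [([412.3, 217.1], 0.85), ([415.2, 174.7], 0.77), ([442.8, 287.4], 0.64)]
module_lead [([406.5, 170.1], 0.75), ([419.2, 301.1], 0.64)]
top 2 [[440.69301833473526, 0.0, 319.7838098444297], [0.0, 440.69301833473526, 198.82107772149985], [0.0, 0.0, 1.0]] ['img', 'K', 'cam_to_world', 'shot'] [[0.0217, 0.9826, -0.1843, 318.7063], [-0.9997, 0.0186, -0.0187, -4.6986], [-0.0149, 0.1847, 0.9827, 1139.8899], [0.0, 0.0, 0.0, 1.0]]
cradle [([327.8, 158.1], 0.83)]
cradle_lips [([323.6, 156.7], 0.59)]
catch [([299.5, 184.2], 0.55)]
contacts [([321.3, 132.6], 0.53)]
module_grip [([214.7, 207.2], 0.96), ([177.1, 128.8], 0.67), ([214.8, 269.5], 0.6)]
module_lead [([232.1, 288.3], 0.8), ([191.8, 118.0], 0.63), ([208.0, 188.1], 0.6)]
wrist 3 [[329.7629959087199, 0.0, 324.18582450020347], [0.0, 329.7629959087199, 200.10013745968698], [0.0, 0.0, 1.0]] ['img', 'K', 'hand_eye', 'shot'] [[-0.0012, 0.302, -0.9533, -141.6774], [1.0, 0.0004, -0.0011, -0.9574], [0.0, -0.9533, -0.302, -77.1991], [0.0, 0.0, 0.0, 1.0]]
cradle []
cradle_lips []
catch []
contacts []
module_grip []
module_lead [([74.5, 328.1], 0.97)]
```

View pics/scene0.png

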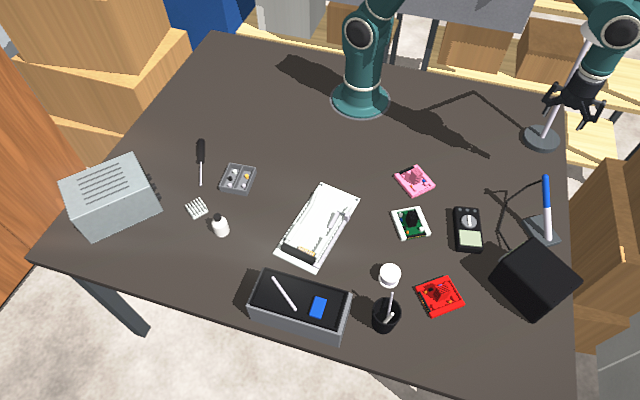

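View pics/top0.png

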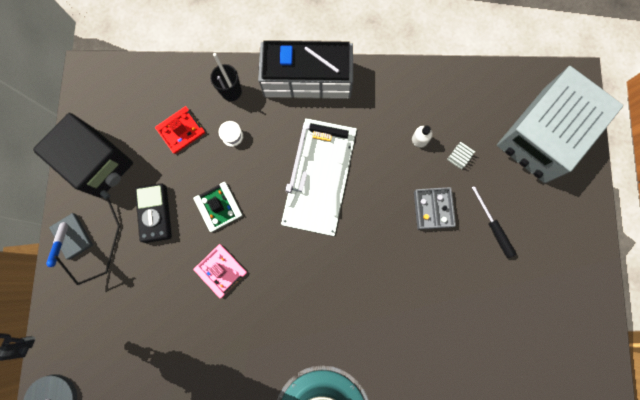

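View pics/wrist0.png

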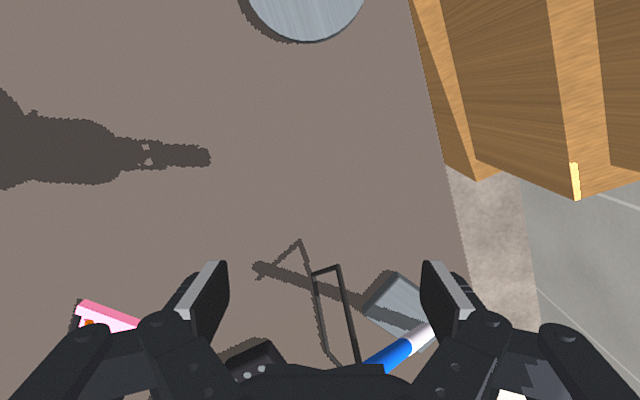

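Candidates for the module are red at top(181,130), green at top(218,207) and pink at top(219,271). Only the green board with the black finned sink fits the description. I'll confirm it in enlarged crops.

```bash
python3 - <<'E'
import cv2,numpy as np
t=cv2.imread("pics/top0.png"); s=cv2.imread("pics/scene0.png")
a=cv2.resize(t[165:245,180:260],(400,400),interpolation=cv2.INTER_CUBIC)
b=cv2.resize(s[195:255,380:440],(400,400),interpolation=cv2.INTER_CUBIC)
cv2.imwrite("pics/mod_crop.png",np.hstack([a,b]))
a=cv2.resize(t[110:240,270:370],(400,520),interpolation=cv2.INTER_CUBIC)
b=cv2.resize(s[175:275,265:365],(400,400),interpolation=cv2.INTER_CUBIC)
b=cv2.copyMakeBorder(b,0,120,0,0,cv2.BORDER_CONSTANT)
cv2.imwrite("pics/cra_crop.png",np.hstack([a,b]))
E
```

```text
(no output)
```

View pics/mod_crop.png

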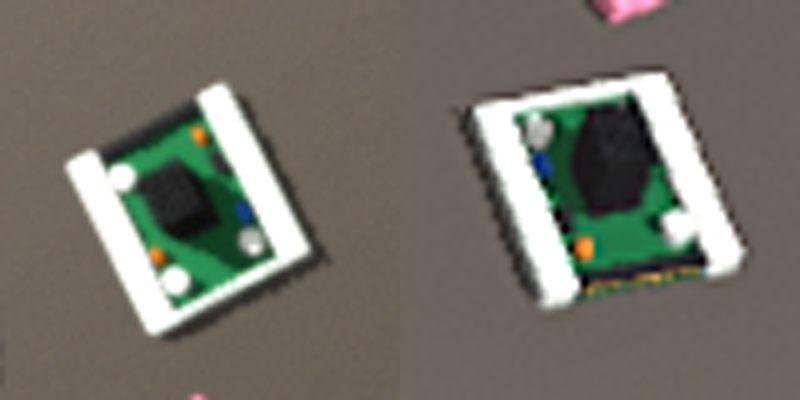

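View pics/cra_crop.png

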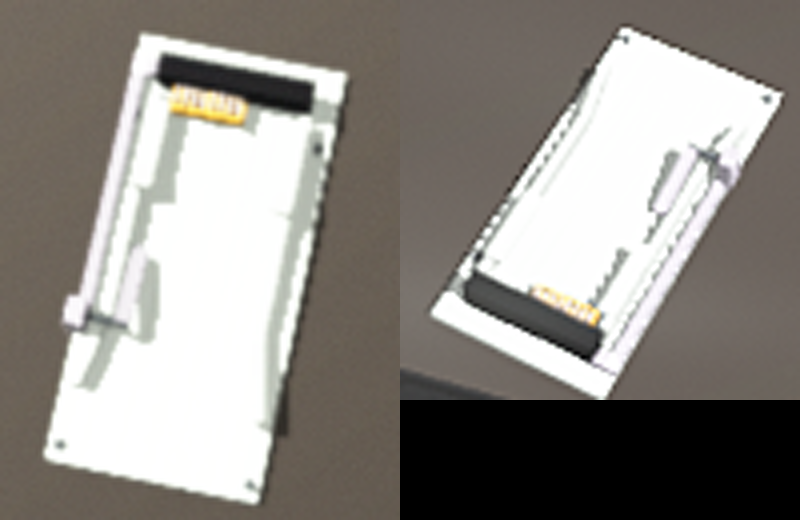

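```bash
cat > h.py <<'E'
import numpy as np,cv2
from plant import sensors, imaging
def ray(p,px,T=None):
    T=np.array(p["cam_to_world"] if T is None else T); K=p["K"]
    d=np.array([(px[0]-K[0][2])/K[0][0],-(px[1]-K[1][2])/K[1][1],-1.])
    return T[:3,3],T[:3,:3]@d
def onz(p,px,z,T=None):
    c,d=ray(p,px,T); return c+d*(z-c[2])/d[2]
def proj(p,X,T=None):
    T=np.array(p["cam_to_world"] if T is None else T); K=p["K"]
    q=T[:3,:3].T@(np.array(X,float)-T[:3,3]); return np.array([K[0][2]+K[0][0]*q[0]/-q[2],K[1][2]+K[1][1]*q[1]/q[2]])
def wristT(p,o):
    T=np.eye(4);T[:3,:3]=np.array(o["tcp_rot"]);T[:3,3]=o["tcp_pos"]
    return T@np.array(p["hand_eye"])
def white_poly(img,box,n=4,thr=150):
    x0,y0,x1,y1=box
    g=img[y0:y1,x0:x1].min(2)
    m=(g>thr).astype(np.uint8)
    k,_=cv2.findContours(m,cv2.RETR_EXTERNAL,cv2.CHAIN_APPROX_NONE)
    return max(k,key=cv2.contourArea).reshape(-1,2)+[x0,y0]
E
python3 - <<'E'
from h import *
for n in ["top","scene"]:
    p=imaging.read_camera(n)
    for l,z in [("cradle",0),("cradle_lips",24.5),("module_grip",40),("module_lead",7),("tray",0),("spool",0),("flask",0),("meter",0),("driver",0),("sink",0)]:
        for d in imaging.mark_of(p,l):
            if d["confidence"]>.4: print(n,l,round(d["confidence"],2),np.round(onz(p,d["position"],z)[:2],1))
    for l,z in [("catch",20),("contacts",16)]:
        for d in imaging.search_frame(p,l): print(n,l,round(d["confidence"],2),np.round(d["position"],1),np.round(onz(p,d["position"],z)[:2],1))
    # cradle quad: minAreaRect of outline, cradle
    c=imaging.trace(p,"cradle")
    m=c[0]["region"].astype(np.uint8); k,_=cv2.findContours(m,cv2.RETR_EXTERNAL,cv2.CHAIN_APPROX_NONE); k=max(k,key=cv2.contourArea)
    W=np.array([onz(p,q[0],8)[:2] for q in k],np.float32)
    r=cv2.minAreaRect(W);print("cradle rect",r)
    for d in imaging.trace(p,"module_grip"):
        print("modtrace",np.round(d["position"],1),d["confidence"],d["region"].sum())
        m=d["region"].astype(np.uint8); k,_=cv2.findContours(m,cv2.RETR_EXTERNAL,cv2.CHAIN_APPROX_NONE); k=max(k,key=cv2.contourArea)
        W=np.array([onz(p,q[0],14)[:2] for q in k],np.float32)
        print("   rect",cv2.minAreaRect(W))
E
```

```text
top cradle 0.71 [640.4   4.2]
top cradle_lips 0.82 [644.6   9.8]
top module_grip 0.88 [498.8 283.1]
top module_grip 0.79 [707.5 398.2]
top module_grip 0.63 [349.7 267.8]
top module_lead 0.89 [548.5 310.3]
top module_lead 0.89 [303.4 235. ]
top module_lead 0.83 [746.8 363. ]
top tray 0.61 [ 512.7 -268.6]
top spool 0.65 [701.  250.9]
top flask 0.65 [ 701.1 -244.9]
top meter 0.72 [479.9 454.9]
top driver 0.86 [ 474.8 -424.7]
top sink 0.7 [ 650.8 -353.4]
top catch 0.57 [301.  179.7] [578.6  66.7]
cradle rect ((594.3203125, 20.029998779296875), (140.50404357910156, 298.02496337890625), 78.93856048583984)
modtrace [179.9 129.5] 0.88 1294
   rect ((712.1026000976562, 398.94317626953125), (98.89083099365234, 102.71405029296875), 37.22367477416992)
modtrace [216.3 209.7] 0.84 1297
   rect ((506.2757873535156, 283.14361572265625), (101.58146667480469, 90.83316802978516), 29.212480545043945)
modtrace [217.7 269.3] 0.69 1416
   rect ((341.5048828125, 265.98199462890625), (101.2498550415039, 91.39360046386719), 45.36253356933594)
scene cradle 0.78 [642.1  19.5]
scene cradle_lips 0.93 [655.4   9.7
[... 301 characters left out ...]
04.9 446.6]
scene driver 0.77 [ 477.2 -426.4]
scene sink 0.71 [ 660.9 -351.3]
scene catch 0.55 [330.3 224.6] [593.3  57.2]
scene contacts 0.62 [308.3 253.1] [701.5  24.2]
cradle rect ((595.8544921875, 20.05419921875), (142.38101196289062, 301.1430358886719), 80.0060806274414)
modtrace [411.8 183.2] 0.97 779
   rect ((345.4071044921875, 266.6382751464844), (106.82292938232422, 98.28368377685547), 45.95945739746094)
modtrace [440.5 296.8] 0.79 1355
   rect ((718.220947265625, 400.0457763671875), (97.52571105957031, 110.61262512207031), 39.87957763671875)
modtrace [411.2 222.3] 0.7 946
   rect ((509.3882141113281, 283.69757080078125), (107.38865661621094, 96.28446197509766), 30.221532821655273)
```

```bash
python3 - <<'E'
from h import *
a=np.deg2rad(-10.9); R=np.array([[np.cos(a),-np.sin(a)],[np.sin(a),np.cos(a)]]); O=np.array([595,20.])+R@[47.5,0]
print("O",O)
for n in ["top","scene"]:
    p=imaging.read_camera(n); im=p["img"][:,:,::-1].copy()
    def P(x,y,z): return proj(p,[*(O+R@[x,y]),z])
    s=5; x0,y0=(270,110) if n=="top" else (265,175)
    C=cv2.resize(im[y0:y0+130 if n=="top" else y0+100,x0:x0+100],None,fx=s,fy=s,interpolation=cv2.INTER_CUBIC)
    def dr(pts,col):
        q=[tuple(np.round((P(*t)-[x0,y0]+.5)*s-.5).astype(int).tolist()) for t in pts]
        for u,v in zip(q,q[1:]): cv2.line(C,u,v,col,1)
    dr([(-195,-70,8),(100,-70,8),(100,70,8),(-195,70,8),(-195,-70,8)],(0,0,255))
    for y in (47,-47): dr([(-145,np.sign(y)*57,24.5),(-95,y,24.5),(60,y,24.5)],(255,0,0))
    dr([(45,-10,24),(45,40,24)],(0,200,0)) # contacts guess
    dr([(-105,33,30),(-105,74,30)],(0,140,255))
    dr([(-105,38,33),(-51,38,24)],(255,0,255))
    dr([(-105,62,42),(-105,74,42)],(0,255,255))
    cv2.imwrite(f"pics/ov_{n}.png",C)
    print(C.shape)
E
```

```text
O [641.64303885  11.01796646]
(650, 500, 3)
(500, 500, 3)
```

View pics/ov_top.png

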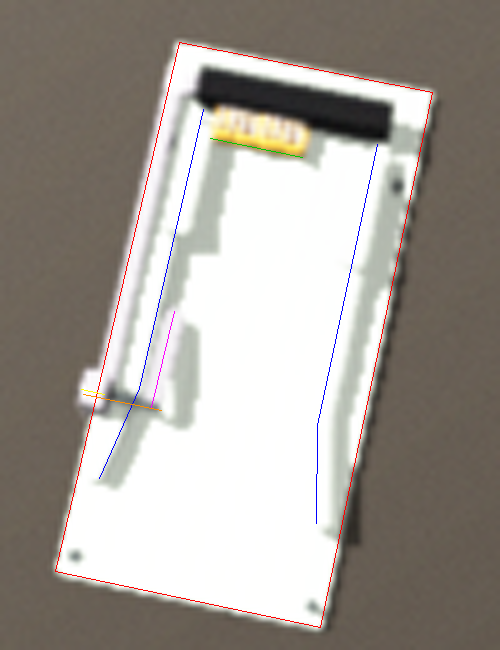

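View pics/ov_scene.png

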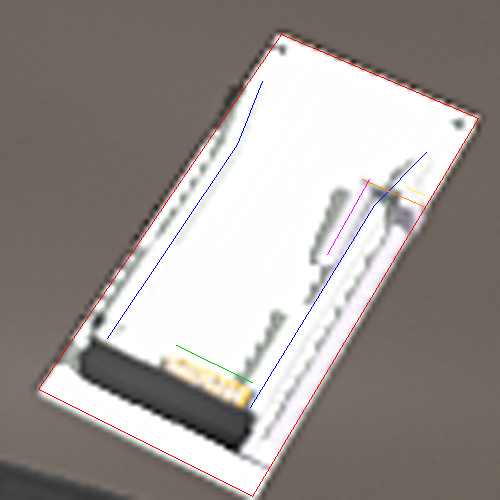

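```bash
python3 -m inch '[[[0,-0.022,0.039],0],[[0,-0.022,0.039],0],[[0,-0.022,0.039],0],[[0,-0.022,0.039],0],[[0,-0.022,0.039],0],[[0,-0.022,0.039],0],[[0,-0.022,0.039],0],[[0,-0.022,0.039],0]]' 0.0854 40
python3 -m inch '[[[0,-0.022,0.039],0],[[0,-0.022,0.039],0],[[0,0,0],0.148],[[0,0,0],0.148],[[0,0,0],0.148],[[0,0,0],0.148],[[0,0,0],0.148],[[0,0,0],0]]'
```

```text
time: 3.45
tcp_pos: [446.3, 350.5, 231.6]
tcp_rot: [[0.0, 0.314, 0.949], [0.001, 0.949, -0.314], [-1.0, 0.001, 0.0]]
wrist_force: [1.2, 1.1, 0.7]
finger_gap: 85.4
time: 4.25
tcp_pos: [505.4, 285.6, 231.4]
tcp_rot: [[0.0, 0.872, 0.489], [-0.0, 0.489, -0.872], [-1.0, 0.0, 0.0]]
wrist_force: [0.0, 0.3, -0.4]
finger_gap: 85.2
```

```bash
python3 - <<'E'
from h import *
o=sensors.get_obs(); p=imaging.read_camera("wrist"); T=wristT(p,o)
print(o["tcp_pos"],np.round(o["tcp_rot"],3).tolist())
cv2.imwrite("pics/w1.png",p["img"][:,:,::-1])
for l,z in [("module_grip",40),("module_lead",7)]:
    for d in imaging.mark_of(p,l): print(l,round(d["confidence"],2),np.round(d["position"],1),np.round(onz(p,d["position"],z,T)[:2],1))
E
```

```text
[505.40288631 285.64668512 231.3514741 ] [[0.0, 0.872, 0.489], [-0.0, 0.489, -0.872], [-1.0, 0.0, 0.0]]
module_grip 0.96 [162.7 112.1] [337.5 262. ]
module_grip 0.84 [324.9 177.8] [507.9 282. ]
module_grip 0.78 [556.2 176.4] [716.3 400.4]
module_lead 0.76 [137.5 119.8] [303.8 232.2]
module_lead 0.76 [532.5 207.2] [741.7 363.1]
```

View pics/w1.png

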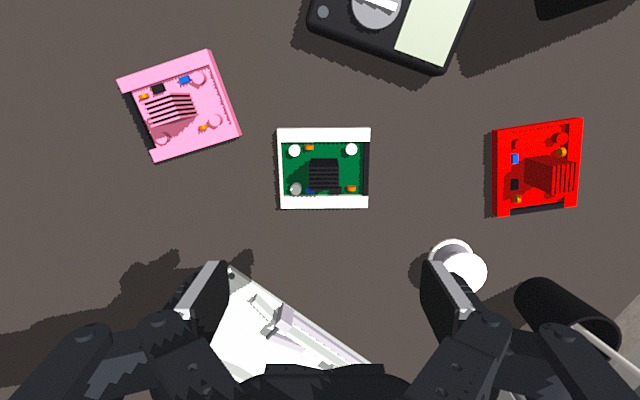

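The green module with the black fin block shows at (323,168). Its connector strip is at the right, (364,170), along the tool's +y, and pink and red are at (180,105) and (540,168). I'll refine the pose from its rails.

```bash
python3 - <<'E'
from h import *
from scipy.optimize import least_squares
o=sensors.get_obs(); p=imaging.read_camera("wrist"); T=wristT(p,o)
im=p["img"]; sub=im[115:220,265:385]
m=np.zeros(im.shape[:2],np.uint8)
mx=im.min(2)>170; mm=np.zeros_like(mx); mm[115:220,265:385]=True; mx&=mm
k,_=cv2.findContours(mx.astype(np.uint8),cv2.RETR_EXTERNAL,cv2.CHAIN_APPROX_NONE)
pts=np.vstack([c.reshape(-1,2) for c in k if cv2.contourArea(c)>150])
W=np.array([onz(p,q,14,T)[:2] for q in pts],np.float32)
r=cv2.minAreaRect(W);print(r); print(cv2.boxPoints(r))
# heat sink top: black blob
bx=(im.max(2)<70)&mm
k,_=cv2.findContours(bx.astype(np.uint8),cv2.RETR_EXTERNAL,cv2.CHAIN_APPROX_NONE)
for c in k:
    if cv2.contourArea(c)>60:print(cv2.boundingRect(c),cv2.contourArea(c))
C=cv2.resize(im[115:220,265:385,::-1],None,fx=6,fy=5.5,interpolation=cv2.INTER_CUBIC)
cv2.imwrite("pics/w1c.png",C)
for d in imaging.trace(p,"module_grip"): print(d["position"],d["region"].sum())
E
```

```text
((504.9815368652344, 284.1064453125), (100.44895935058594, 90.29410552978516), 29.456649780273438)
[[439.0479  298.7186 ]
 [483.45142 220.097  ]
 [570.91516 269.4943 ]
 [526.51166 348.1159 ]]
(286, 158, 56, 37) 1290.5
(358, 142, 12, 54) 424.0
(272, 130, 26, 80) 229.5
[180.7, 105.1] 8981
[537.2, 166.9] 7786
[322.6, 168.6] 7377
[460.6, 260.1] 1543
```

View pics/w1c.png

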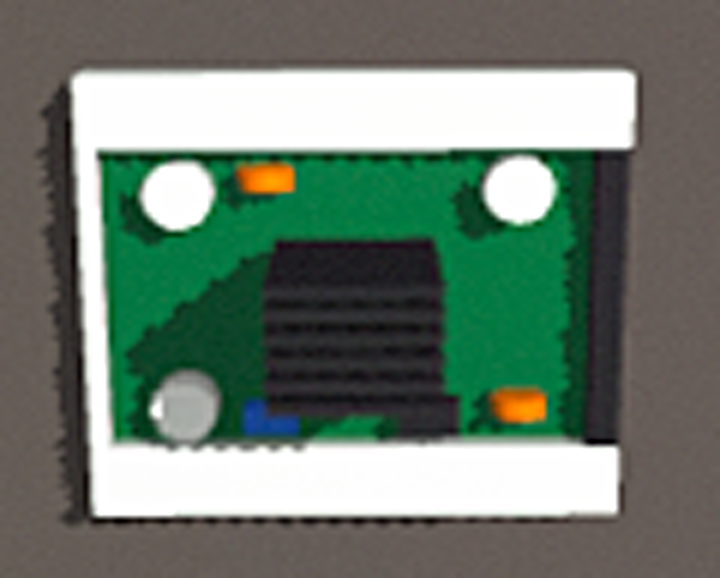

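```bash
python3 -m inch '[[[0.03,-0.0011,0.0011],-0.003],[[0.04,0,0],0],[[0.04,0,0],0],[[0.04,0,0],0],[[0.03,0,0],0],[[0.02,0,0],0],[[0.008,0,0],0],[[0,0,0],0]]'
python3 - <<'E'
from h import *
p=imaging.read_camera("wrist");cv2.imwrite("pics/w2.png",p["img"][:,:,::-1])
E
```

```text
time: 5.3
tcp_pos: [504.6, 283.7, 22.4]
tcp_rot: [[-0.002, 0.871, 0.492], [-0.001, 0.492, -0.871], [-1.0, -0.002, 0.0]]
wrist_force: [0.5, -0.2, -0.5]
finger_gap: 85.4
```

View pics/w2.png

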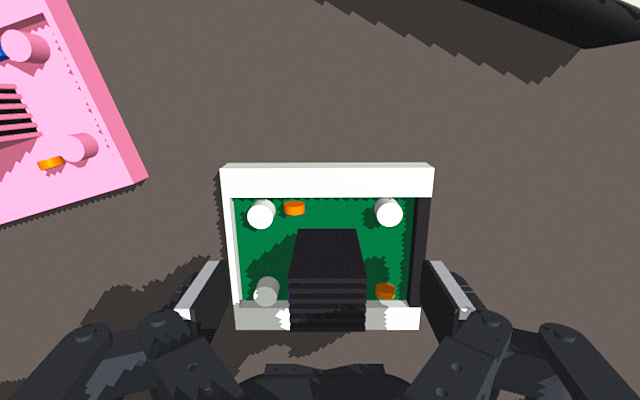

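The heat sink at (327,280) is centred between the pads at (205,290) and (450,290). Closing now.

```bash
python3 -m inch '[[[0,0,0],0],[[0,0,0],0],[[0,0,0],0],[[0,0,0],0],[[0,0,0],0],[[0,0,0],0],[[0,0,0],0],[[0,0,0],0]]' 0.02 60
python3 -m inch '[[[0,0,0],0],[[0,0,0],0],[[-0.005,0,0],0],[[-0.01,0,0],0],[[-0.02,0,0],0],[[-0.02,0,0],0],[[-0.01,0,0],0],[[0,0,0],0]]'
python3 - <<'E'
from h import *
p=imaging.read_camera("wrist");cv2.imwrite("pics/w3.png",p["img"][:,:,::-1])
print(sensors.get_obs()["finger_gap"])
E
```

```text
time: 6.15
tcp_pos: [505.7, 284.6, 24.2]
tcp_rot: [[0.001, 0.871, 0.492], [0.001, 0.492, -0.871], [-1.0, 0.002, -0.0]]
wrist_force: [-0.5, 0.8, 6.7]
finger_gap: 29.3
time: 6.95
tcp_pos: [505.7, 284.5, 89.7]
tcp_rot: [[0.002, 0.871, 0.492], [0.002, 0.492, -0.871], [-1.0, 0.003, -0.0]]
wrist_force: [1.6, 0.4, -4.2]
finger_gap: 29.2
29.194838068611215
```

View pics/w3.png

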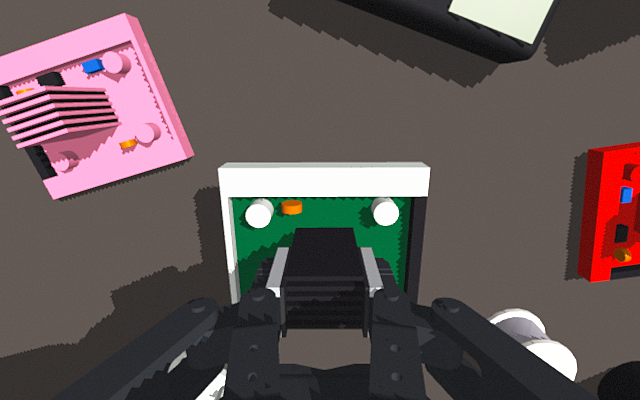

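```bash
python3 -m inch '[[[-0.03,0,0],0],[[-0.03,0,0],0],[[-0.03,0,0],0],[[-0.03,0.006,0.02],0],[[0,0.006,0.0346],0],[[0,0.006,0.0346],0],[[0,0.006,0.0346],0],[[0,0.006,0.0346],0]]'
python3 -m inch '[[[0,0,0.0146],0.1],[[0,0,0],0.141],[[0,0,0],0.141],[[0,0,0],0.141],[[0,0,0],0.141],[[0,0,0],0.041],[[0,0,0],0],[[0,0,0],0]]'
python3 - <<'E'
from h import *
o=sensors.get_obs();p=imaging.read_camera("wrist");cv2.imwrite("pics/w4.png",p["img"][:,:,::-1])
import pickle; pickle.dump((p,o),open("w4.pkl","wb"))
E
```

```text
time: 7.8
tcp_pos: [608.7, 159.6, 206.6]
tcp_rot: [[-0.003, 0.871, 0.492], [-0.001, 0.492, -0.871], [-1.0, -0.003, -0.001]]
wrist_force: [-0.3, 1.6, -4.1]
finger_gap: 29.6
time: 8.6
tcp_pos: [615.5, 148.2, 207.1]
tcp_rot: [[-0.002, 0.982, -0.189], [-0.001, -0.189, -0.982], [-1.0, -0.002, 0.001]]
wrist_force: [0.2, -0.4, -5.2]
finger_gap: 29.6
```

View pics/w4.png

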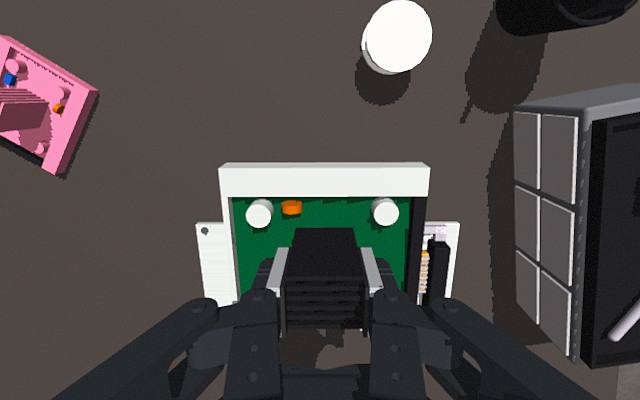

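```bash
python3 -m inch '[[[0,0,0.04],0],[[0,0,0.04],0],[[0,0,0.04],0],[[0,0,0.04],0],[[0,0,0.04],0],[[0,0,0.04],0],[[0,0,0],0],[[0,0,0],0]]'
python3 - <<'E'
from h import *
o=sensors.get_obs();p=imaging.read_camera("wrist");cv2.imwrite("pics/w5.png",p["img"][:,:,::-1])
import pickle; pickle.dump((p,o),open("w5.pkl","wb"))
E
```

```text
time: 9.45
tcp_pos: [570.3, -88.9, 208.4]
tcp_rot: [[0.0, 0.981, -0.192], [0.0, -0.192, -0.981], [-1.0, 0.0, -0.0]]
wrist_force: [0.6, 1.7, -4.6]
finger_gap: 29.8
```

View pics/w5.png

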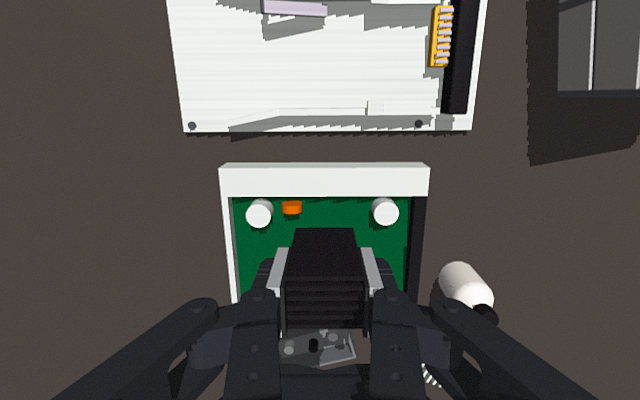

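```bash
python3 -m inch '[[[-0.03,0,-0.02],0],[[-0.03,0,-0.02],0],[[0,0,0],0],[[0,0,0],0]]'
python3 - <<'E'
from h import *
o=sensors.get_obs();p=imaging.read_camera("wrist");T=wristT(p,o)
a=np.deg2rad(-10.9); R=np.array([[np.cos(a),-np.sin(a)],[np.sin(a),np.cos(a)]]); O=np.array([595,20.])+R@[47.5,0]
im=p["img"][:,:,::-1]; s=2
C=cv2.resize(im[:200,120:520],None,fx=s,fy=s,interpolation=cv2.INTER_CUBIC); D=C.copy()
def dr(pts,col):
    q=[tuple(np.round((proj(p,[*(O+R@t[:2]),t[2]],T)-[120,0]+.5)*s-.5).astype(int).tolist()) for t in pts]
    for u,v in zip(q,q[1:]): cv2.line(D,u,v,col,1)
dr([(-195,-70,8),(100,-70,8),(100,70,8),(-195,70,8),(-195,-70,8)],(0,0,255))
for y in (47,-47): dr([(-145,np.sign(y)*57,24.5),(-95,y,24.5),(60,y,24.5)],(255,0,0))
dr([(45,-10,16),(45,40,16)],(0,200,0))
dr([(-105,33,30),(-105,74,30)],(0,140,255))
dr([(-105,38,33),(-51,38,24)],(255,0,255))
cv2.imwrite("pics/w6.png",C[:,:]);cv2.imwrite("pics/w6o.png",D)
import pickle; pickle.dump((p,o),open("w6.pkl","wb")); print(o["tcp_pos"])
E
```

```text
time: 9.9
tcp_pos: [578.5, -46.3, 268.5]
tcp_rot: [[0.001, 0.983, -0.186], [0.0, -0.186, -0.983], [-1.0, 0.001, -0.001]]
wrist_force: [0.3, -0.8, -4.6]
finger_gap: 29.6
[578.5201231  -46.25980782 268.45414662]
```

View pics/w6.png

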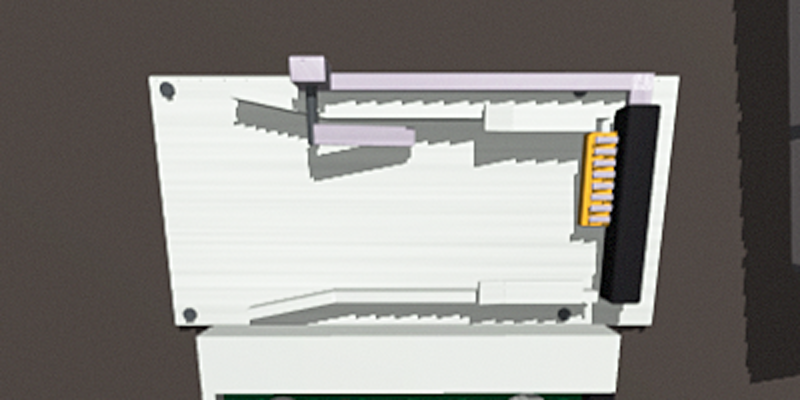

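View pics/w6o.png

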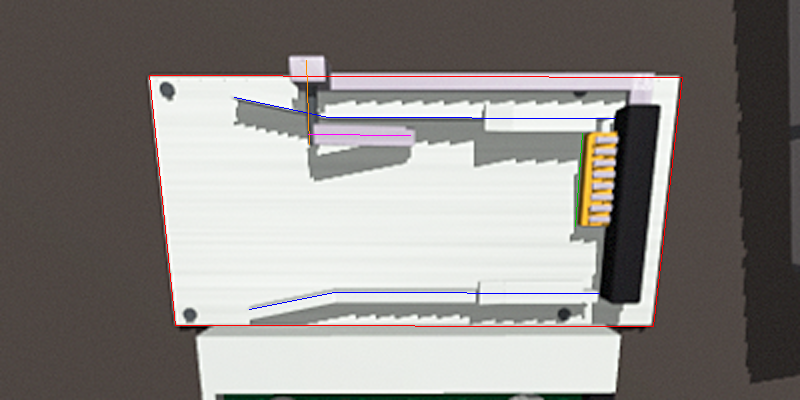

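```bash
cat > fit.py <<'E'
from h import *
import pickle
from scipy.optimize import least_squares
def avg(n=12):
    P=[];Rr=[]
    for i in range(n):
        o=sensors.get_obs();P.append(o["tcp_pos"]);Rr.append(o["tcp_rot"]);imaging.read_camera("wrist")
    R=np.mean(Rr,0);u,_,v=np.linalg.svd(R)
    return np.mean(P,0),u@v,np.std(P,0)
E
python3 - <<'E'
from fit import *
P,R,s=avg(); print(np.round(P,2),np.round(s,2),np.round(R,4).tolist(),"yaw",np.degrees(np.arctan2(R[1,1],R[0,1])))
p,_=pickle.load(open("w6.pkl","rb")); T=wristT(p,dict(tcp_pos=P,tcp_rot=R))
g=p["img"].min(2).astype(float)
# edges: sample along predicted lines, find subpixel gradient along normal
def find(A,B,z,th0,n=25):
    out=[]
    for t in np.linspace(.12,.88,n):
        X=np.array(A)*(1-t)+np.array(B)*t
        out.append(X)
    return out
c=cv2.boxPoints
def res(q,ret=False):
    x,y,a=q; Rr=np.array([[np.cos(a),-np.sin(a)],[np.sin(a),np.cos(a)]])
    W=lambda X,z:proj(p,[*(np.array([x,y])+Rr@X),z],T)
    r=[]
    for A,B,nrm in [((-195,-68),(100,-68),(0,-1)),((-195,-70),(-195,70),(-1,0)),((100,-70),(100,60),(1,0))]:
        for t in np.linspace(.06,.94,30):
            X=np.array(A,float)*(1-t)+np.array(B,float)*t
            if nrm==(0,-1): X[1]=-70
            d=np.arange(-5,5.01,.25)
            v=[]
            for k in d:
                u=W(X+k*np.array(nrm),8); 
                v.append(cv2.getRectSubPix(g.astype(np.float32),(1,1),(float(u[0]),float(u[1])))[0,0])
            v=np.array(v); 
            i=np.where((v[:-1]>=140)&(v[1:]<140))[0]
            if len(i): r.append((X,nrm,d[i[0]]+.25*(v[i[0]]-140)/(v[i[0]]-v[i[0]+1])))
    return r
q=np.array([641.64,11.02,np.deg2rad(-10.9)])
for it in range(4):
    r=res(q)
    A=np.array([[n[0],n[1],n[1]*X[0]-n[0]*X[1]] for X,n,d in r]); b=np.array([d for *_,d in r])
    sol=least_squares(lambda s:A@s-b,[0,0,0],loss="soft_l1",f_scale=.3).x
    a=q[2];q=q+[*(np.array([[np.cos(a),-np.sin(a)],[np.sin(a),np.cos(a)]])@sol[:2]),sol[2]]
print(len(r),"cradle",np.round(q[:2],2),np.degrees(q[2]),"resid",np.round(np.median(abs(A@sol-b)),2))
for nrm in [(0,-1),(-1,0),(1,0)]: print(nrm,np.round(np.mean([d for X,n,d in r if n==nrm]),2))
np.save("cr.npy",q)
# module in hand
H=np.linalg.inv(np.array(p["hand_eye"]))
for Y in(-50,50):print(Y,np.round(proj(p,[10,Y,-45],np.array(p["hand_eye"])),1))
E
```

```text
[577.71 -48.4  267.57] [0.32 0.39 0.41] [[-0.0013, 0.9818, -0.1902], [-0.0002, -0.1902, -0.9818], [-1.0, -0.0013, 0.0005]] yaw -10.961785875677405
65 cradle [639.94  11.76] -11.606700874909578 resid 0.79
(0, -1) 0.14
(-1, 0) -0.83
(1, 0) -0.79
-50 [217.2 166.4]
50 [431.2 166.4]
```

```bash
python3 - <<'E'
from fit import *
p,_=pickle.load(open("w5.pkl","rb"))
a=np.deg2rad(-10.965);R=np.array([[0,np.cos(a),np.sin(a)],[0,np.sin(a),-np.cos(a)],[-1,0,0]])
R[:,0]=[-.0013,-.0002,-1]
T=wristT(p,dict(tcp_pos=[570.2,-87.7,207.6],tcp_rot=R))
g=p["img"].min(2)
im=p["img"]
# subpixel edges: bottom edge columns 190..465 rows 115..145 ; left rows 20..115; right rows 60..120
def cross(v,th=130):
    i=np.where((v[:-1]>=th)&(v[1:]<th))[0]
    return None if not len(i) else i[-1]+ (v[i[-1]]-th)/(v[i[-1]]-v[i[-1]+1])
f=g.astype(float)
B=[(c,118+cross(f[118:145,c])) for c in range(195,465,3) if cross(f[118:145,c]) is not None]
L=[(200-cross(f[r,200:150:-1]),r) for r in range(3,120,4) if cross(f[r,200:150:-1]) is not None]
Rt=[(450+cross(f[r,450:500]),r) for r in range(3,125,4) if cross(f[r,450:500]) is not None]
def line(px,z):
    W=np.array([onz(p,q,z,T)[:2] for q in px],np.float32)
    vx,vy,x,y=cv2.fitLine(W,cv2.DIST_HUBER,0,.01,.01).ravel(); 
    d=np.array([-vy,vx]);return np.degrees(np.arctan2(vy,vx)),np.array([x,y]),np.std((W-[x,y])@d),len(W)
for n,q in(("B",B),("L",L),("R",Rt)): print(n,line(q,8))
ab=line(B,8)[0]; a=np.deg2rad((ab+90)%180-90); ex=np.array([np.cos(a),np.sin(a)]);ey=np.array([-ex[1],ex[0]])
xl=line(L,8)[1]@ex; xr=line(Rt,8)[1]@ex; yb=line(B,8)[1]@ey
print("len",xr-xl)
# origin
O=ex*((xl+xr)/2+47.5)+ey*(yb+70);print("O",O,np.degrees(a)); np.save("cr.npy",[*O,a])
s=2.5;C=cv2.resize(im[:150,160:480,::-1],None,fx=s,fy=s,interpolation=cv2.INTER_CUBIC)
def dr(pts,col):
    q=[tuple(np.round((proj(p,[*(O+ex*t[0]+ey*t[1]),t[2]],T)-[160,0]+.5)*s-.5).astype(int).tolist()) for t in pts]
    for u,v in zip(q,q[1:]): cv2.line(C,u,v,col,1)
dr([(-195,-70,8),(100,-70,8),(100,70,8),(-195,70,8),(-195,-70,8)],(0,0,255))
for y in (-47,): dr([(-145,np.sign(y)*57,24.5),(-95,y,24.5),(60,y,24.5)],(255,0,0))
dr([(5,-40,24.5),(50,-40,24.5)],(255,0,0))
dr([(45,-10,16),(45,40,16)],(0,200,0))
dr([(-105,33,33),(-51,33,24),(-51,43,24)],(255,0,255))
cv2.imwrite("pics/w5o.png",C)
E
```

```text
B (np.float32(-10.574494), array([618.331  , -53.47828], dtype=float32), np.float32(1.2561026), 90)
L (np.float32(79.49112), array([448.69882 ,  45.162804], dtype=float32), np.float32(0.093539715), 30)
R (np.float32(79.403206), array([737.43994 ,  -5.536607], dtype=float32), np.float32(0.0916231), 31)
len 293.14148
O [640.23785   13.641388] -10.574493
```

View pics/w5o.png

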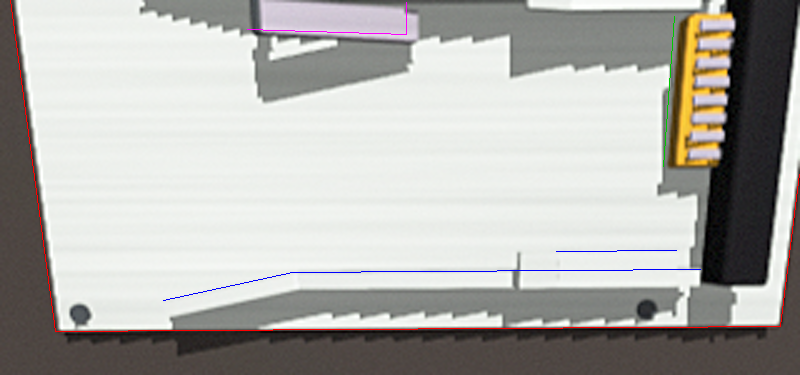

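```bash
python3 - <<'E'
from fit import *
def cross(v,th=103):
    i=np.where((v[:-1]>=th)&(v[1:]<th))[0]
    return None if not len(i) else i[0]+ (v[i[0]]-th)/(v[i[0]]-v[i[0]+1])
def line(p,T,px,z=8):
    W=np.array([onz(p,q,z,T)[:2] for q in px])
    for _ in range(4):
        vx,vy,x,y=cv2.fitLine(W.astype(np.float32),cv2.DIST_HUBER,0,.01,.01).ravel()
        r=(W-[x,y])@[-vy,vx]; W=W[abs(r)<max(2*np.median(abs(r)),.3)]
    return (np.degrees(np.arctan2(vy,vx))+45)%180-45,np.array([x,y]),np.std(r),len(W)
a=np.deg2rad(-10.965);R=np.array([[0,np.cos(a),np.sin(a)],[0,np.sin(a),-np.cos(a)],[-1,0,0]]);R[:,0]=[-.0013,-.0002,-1]
A=np.deg2rad(-10.8);ex=np.array([np.cos(A),np.sin(A)]);ey=np.array([-ex[1],ex[0]]); C0=np.array([595,20.])
def rep(n,l,ref): 
    ang,x,s,k=l; d=(x-C0)
    # evaluate crossing at centre axes
    v=np.array([np.cos(np.radians(ang)),np.sin(np.radians(ang))])
    if n in"BT":
        t=-(d@ex)/(v@ex); y=(d+t*v)@ey; print(n,"ang %.2f"%ang,"y at centre %.2f -> axis %.2f"%(y,y-ref),"sd %.2f"%s,k)
    else:
        t=-(d@ey)/(v@ey); y=(d+t*v)@ex; print(n,"ang %.2f"%(ang-90),"x %.2f -> %.2f"%(y,y-ref),"sd %.2f"%s,k)
p,_=pickle.load(open("w5.pkl","rb"));T=wristT(p,dict(tcp_pos=[570.2,-87.7,207.6],tcp_rot=R));f=cv2.GaussianBlur(p["img"].min(2),(3,3),0).astype(float)
B=[(c,120+cross(f[120:145,c])) for c in range(200,460,3) if cross(f[120:145,c])]
rep("B",line(p,T,B),-70)
p,_=pickle.load(open("w6.pkl","rb"));T=wristT(p,dict(tcp_pos=[577.71,-48.4,267.57],tcp_rot=R));f=cv2.GaussianBlur(p["img"].min(2),(3,3),0).astype(float)
B=[(c,155+cross(f[155:170,c])) for c in list(range(212,218))+list(range(431,444)) if cross(f[155:170,c])]
rep("B",line(p,T,B),-70)
Tt=[(c,50-cross(f[50:30:-1,c])) for c in range(200,260,2) if cross(f[50:30:-1,c])]
rep("T",line(p,T,Tt),70)
L=[(220-cross(f[r,220:185:-1]),r) for r in range(50,155,3) if cross(f[r,220:185:-1])]
rep("L",line(p,T,L),-147.5)
Rr=[(430+cross(f[r,430:470]),r) for r in range(110,155,3) if cross(f[r,430:470])]
rep("R",line(p,T,Rr),147.5)
pk=[]
for n,box in (("top",(270,110,375,245)),("scene",(265,175,370,275))):
    p=imaging.read_camera(n); x0,y0,x1,y1=box
    m=(p["img"][y0:y1,x0:x1].min(2)>103).astype(np.uint8);k,_=cv2.findContours(m,cv2.RETR_EXTERNAL,cv2.CHAIN_APPROX_NONE);k=max(k,key=cv2.contourArea).reshape(-1,2)+[x0,y0]
    W=np.array([onz(p,q,8)[:2]-C0 for q in k]);U=np.c_[W@ex,W@ey]
    for nm,sel,ref in (("B",(abs(U[:,1]+70)<5)&(abs(U[:,0])<140),-70),("T",(abs(U[:,1]-70)<6)&(U[:,0]<-75)&(U[:,0]>-140),70),("L",(abs(U[:,0]+147.5)<6)&(abs(U[:,1])<62),-147.5),("R",(abs(U[:,0]-147.5)<6)&(abs(U[:,1])<60),147.5)):
        if sel.sum()>8: print(n,end=" ");rep(nm,line(p,None,k[sel]),ref)
E
```

```text
B ang -10.56 y at centre -68.28 -> axis 1.72 sd 0.06 68
B ang -11.25 y at centre -71.64 -> axis -1.64 sd 0.07 13
T ang -10.96 y at centre 68.14 -> axis -1.86 sd 0.01 27
L ang -10.95 x -149.08 -> -1.58 sd 0.12 35
R ang -10.98 x 145.57 -> -1.93 sd 0.08 15
top T ang -10.85 y at centre 71.96 -> axis 1.96 sd 0.57 20
top R ang -14.37 x 146.53 -> -0.97 sd 0.74 11
scene B ang -10.67 y at centre -70.48 -> axis -0.48 sd 0.79 59
scene T ang -10.83 y at centre 71.17 -> axis 1.17 sd 0.76 15
scene L ang -10.45 x -146.55 -> 0.95 sd 0.75 25
scene R ang -11.09 x 150.73 -> 3.23 sd 0.00 19
```

```bash
cat > meas.py <<'E'
from fit import *
def cross(v,th=103):
    i=np.where((v[:-1]>=th)&(v[1:]<th))[0]
    return None if not len(i) else i[0]+ (v[i[0]]-th)/(v[i[0]]-v[i[0]+1])
def line(p,T,px,z=8):
    W=np.array([onz(p,q,z,T)[:2] for q in px])
    for _ in range(4):
        vx,vy,x,y=cv2.fitLine(W.astype(np.float32),cv2.DIST_HUBER,0,.01,.01).ravel()
        r=(W-[x,y])@[-vy,vx]; W=W[abs(r)<max(2*np.median(abs(r)),.3)]
    return (np.degrees(np.arctan2(vy,vx))+45)%180-45,np.array([x,y]),np.std(r),len(W)
A=np.deg2rad(-10.9);ex=np.array([np.cos(A),np.sin(A)]);ey=np.array([-ex[1],ex[0]]); C0=np.array([595,20.])
def rep(n,l,ref): 
    ang,x,s,k=l; d=(x-C0)
    v=np.array([np.cos(np.radians(ang)),np.sin(np.radians(ang))])
    if n in"BT":
        t=-(d@ex)/(v@ex); y=(d+t*v)@ey; print(n,"ang %.2f"%ang,"y at centre %.2f -> axis %.2f"%(y,y-ref),"sd %.2f"%s,k)
    else:
        t=-(d@ey)/(v@ey); y=(d+t*v)@ex; print(n,"ang %.2f"%(ang-90),"x %.2f -> %.2f"%(y,y-ref),"sd %.2f"%s,k)
E
python3 - <<'E'
from meas import *
P,R,s=avg(8);p=imaging.read_camera("wrist");T=wristT(p,dict(tcp_pos=P,tcp_rot=R));print(P)
f=cv2.GaussianBlur(p["img"].min(2),(3,3),0).astype(float)
pickle.dump((p,dict(tcp_pos=P,tcp_rot=R)),open("w7.pkl","wb"));cv2.imwrite("pics/w7.png",p["img"][:,:,::-1])
Tt=[(c,50-cross(f[50:30:-1,c])) for c in range(200,260,2) if cross(f[50:30:-1,c])]
rep("T",line(p,T,Tt),70)
L=[(220-cross(f[r,220:185:-1]),r) for r in range(50,150,3) if cross(f[r,220:185:-1])]
rep("L",line(p,T,L),-147.5)
Rr=[(430+cross(f[r,430:470]),r) for r in range(110,150,3) if cross(f[r,430:470])]
rep("R",line(p,T,Rr),147.5)
E
```

```text
[578.19326033 -48.19258567 268.31756896]
T ang -10.41 y at centre 71.42 -> axis 1.42 sd 0.05 27
L ang -10.74 x -148.65 -> -1.15 sd 0.13 34
R ang -10.84 x 146.72 -> -0.78 sd 0.12 14
```

View pics/w7.png

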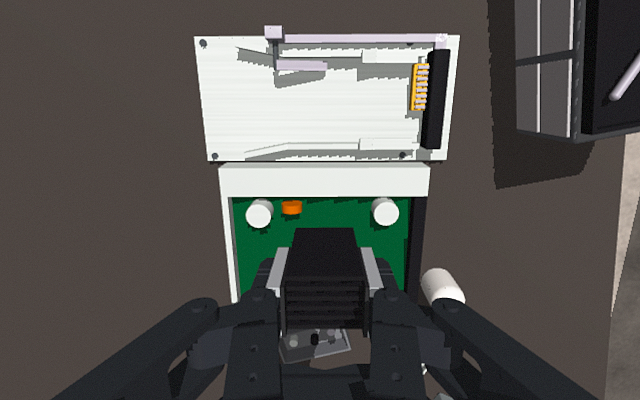

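```bash
python3 - <<'E'
from h import *
import pickle
p,o=pickle.load(open("w7.pkl","rb")); H=np.array(p["hand_eye"])
for x in(24,10):
  for Y in(-50,50):print(x,Y,np.round(proj(p,[x,Y,-45],H),1))
C=cv2.resize(p["img"][155:205,205:445,::-1],None,fx=3.3,fy=6,interpolation=cv2.INTER_CUBIC);cv2.imwrite("pics/w7c.png",C)
E
python3 -m inch '[[[-0.00,-0.03,-0.014],-0.0035],[[0,-0.03,-0.014],0],[[0,-0.03,-0.014],0],[[0,-0.03,-0.014],0],[[0,-0.0246,-0.0145],0],[[0,0,0],0],[[0,0,0],0],[[0,0,0],0]]'
```

```text
24 -50 [225.7 160.8]
24 50 [422.6 160.8]
10 -50 [217.1 166.4]
10 50 [431.2 166.4]
time: 11.9
tcp_pos: [450.1, 47.5, 268.6]
tcp_rot: [[0.001, 0.982, -0.188], [-0.0, -0.188, -0.982], [-1.0, 0.001, -0.0]]
wrist_force: [0.3, -0.7, -4.1]
finger_gap: 29.8
```

View pics/w7c.png

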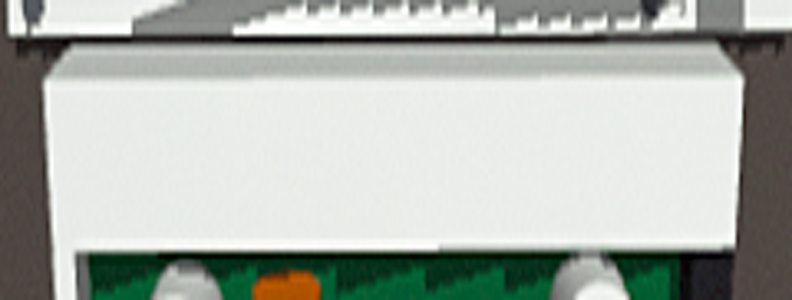

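```bash
python3 -m inch '[[[0.04,0,0],0],[[0.04,0,0],0],[[0.04,0,0],0],[[0.04,0,0],0],[[0.03,0,0],0],[[0,0,0],0],[[0,0,0],0]]'
python3 - <<'E'
from meas import *
P,R,s=avg(6);p=imaging.read_camera("wrist");cv2.imwrite("pics/w8.png",p["img"][:,:,::-1]);print(np.round(P,2),np.degrees(np.arctan2(R[1,1],R[0,1])),R[:,0])
O=np.array([640.9,11.9]);a=np.radians(-10.75);ex=np.array([np.cos(a),np.sin(a)]);ey=np.array([-ex[1],ex[0]])
print((P[:2]-O)@ex,(P[:2]-O)@ey)
E
```

```text
time: 12.6
tcp_pos: [450.2, 47.2, 78.5]
tcp_rot: [[-0.0, 0.982, -0.188], [-0.001, -0.188, -0.982], [-1.0, 0.0, 0.001]]
wrist_force: [0.5, -0.4, -4.6]
finger_gap: 29.6
[450.84  47.94  79.57] -10.785279077414332 [ 2.64810012e-03  4.56452121e-04 -9.99996390e-01]
-193.44298653194204 -0.03837455413388824
```

View pics/w8.png

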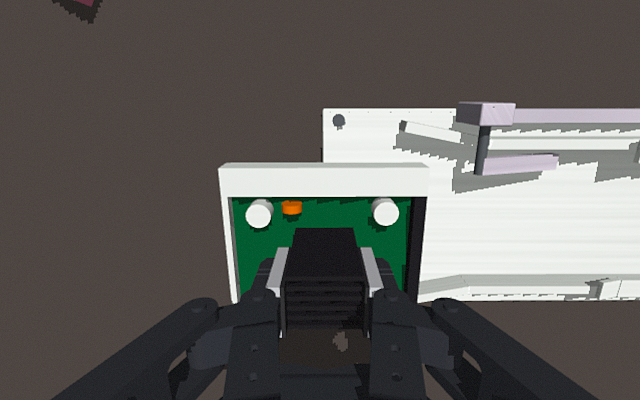

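```bash
python3 -m inch '[[[0.02,0,0],0],[[0.015,0,0],0],[[0.006,0,0],0],[[0.003,0,0],0],[[0,0,0],0],[[0,0,0],0]]'
python3 - <<'E'
from meas import *
F=[];
for i in range(6): F.append(sensors.get_obs()["wrist_force"]);imaging.read_camera("wrist")
print(np.mean(F,0))
P,R,s=avg(6);p=imaging.read_camera("wrist");cv2.imwrite("pics/w9.png",p["img"][:,:,::-1]);print(np.round(P,2),np.degrees(np.arctan2(R[1,1],R[0,1])),R[:,0])
O=np.array([640.9,11.9]);a=np.radians(-10.75);ex=np.array([np.cos(a),np.sin(a)]);ey=np.array([-ex[1],ex[0]])
print((P[:2]-O)@ex,(P[:2]-O)@ey)
E
```

```text
time: 13.55
tcp_pos: [449.8, 48.2, 34.8]
tcp_rot: [[0.001, 0.982, -0.186], [0.0, -0.186, -0.982], [-1.0, 0.001, -0.0]]
wrist_force: [0.5, -0.2, -5.0]
finger_gap: 29.7
[ 3.64735655e-03 -4.37352442e-01 -4.61013817e+00]
[449.43  48.17  34.41] -10.744943369523675 [ 2.67590927e-04  9.59431551e-05 -9.99999960e-01]
-194.8726448371418 -0.08441542067032515
```

View pics/w9.png

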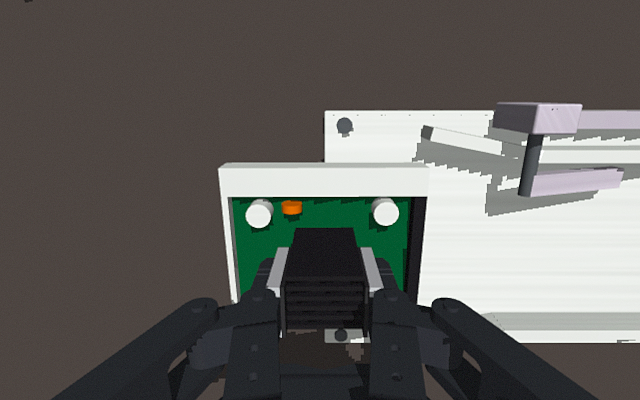

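```bash
python3 - <<'E'
from meas import *
p=imaging.read_camera("wrist"); f=cv2.GaussianBlur(p["img"].min(2),(3,3),0).astype(float)
H=np.array(p["hand_eye"]); zt=34.4
def tool(px,x): # intersect with tool plane x=const
    c=H[:3,3];K=p["K"];d=H[:3,:3]@np.array([(px[0]-K[0][2])/K[0][0],-(px[1]-K[1][2])/K[1][1],-1.]);return c+d*(x-c[0])/d[0]
Tt=[(c,130-cross(f[130:100:-1,c])) for c in range(360,480,4) if cross(f[130:100:-1,c])]
Bt=[(c,325+cross(f[325:360,c])) for c in range(480,630,5) if cross(f[325:360,c])]
Lt=[(340-cross(f[r,340:310:-1]),r) for r in range(115,158,4) if cross(f[r,340:310:-1])]
for n,e in(("T",Tt),("B",Bt),("L",Lt)):
    W=np.array([tool(q,zt-8) for q in e]); print(n,len(e),np.round(np.mean(W,0),2),np.degrees(np.polyfit(W[:,1],W[:,2],1)[0]) if n!="L" else W[:,1].std())
# module rail edges: top edge x=10, bottom edge x=24
g=p["img"].max(2).astype(float)
for c in (250,300,350,400):
    print(c,p["img"][158:175,c].min(1).tolist())
for row in (164,168,170): print(row,round(tool((300,row),10)[2],2),round(tool((300,row),24)[2],2))
E
```

```text
T 30 [ 26.4   46.17 -69.83] 0.41637586370731566
B 27 [ 26.4  145.77  67.96] 4.934434737784879
L 11 [ 26.4   -0.25 -57.59] 0.05255123966134499
250 [65, 67, 63, 56, 128, 187, 178, 174, 177, 175, 213, 236, 231, 230, 229, 230, 231]
300 [64, 65, 61, 52, 129, 189, 178, 174, 174, 188, 224, 234, 231, 232, 231, 232, 230]
350 [234, 235, 235, 234, 212, 174, 175, 175, 174, 189, 226, 235, 232, 231, 231, 233, 231]
400 [234, 235, 234, 234, 213, 175, 174, 177, 174, 199, 230, 235, 232, 233, 232, 232, 232]
164 -46.14 -43.35
168 -44.24 -41.28
170 -43.29 -40.23
```

```bash
python3 -m inch '[[[0.001,0,-0.0005],0.003],[[0,0,0],0],[[0,0,0],0],[[0,0,0],0]]';python3 -m inch '[[[0.001,0,0],0],[[0,0,0],0],[[0,0,0],0],[[0,0,0],0]]'; cat > st.py <<'E'
from fit import *
import sys
F=[];P=[];R=[]
for i in range(int(sys.argv[1]) if len(sys.argv)>1 else 5):
    o=sensors.get_obs();F.append(o["wrist_force"]);P.append(o["tcp_pos"]);R.append(o["tcp_rot"]);p=imaging.read_camera("wrist")
O=np.array([640.9,11.9]);a=np.radians(-10.75);ex=np.array([np.cos(a),np.sin(a)]);ey=np.array([-ex[1],ex[0]])
P=np.mean(P,0);F=np.mean(F,0);R=np.mean(R,0)
print("t",o["time"],"P",np.round(P,2),"cr x %.2f y %.2f"%((P[:2]-O)@ex,(P[:2]-O)@ey),"F along x %.1f y %.1f z %.1f"%(F[:2]@ex,F[:2]@ey,F[2]),"yaw %.2f"%np.degrees(np.arctan2(R[1,1],R[0,1])),"gap %.1f"%o["finger_gap"])
if len(sys.argv)>2: cv2.imwrite(f"pics/{sys.argv[2]}.png",p["img"][:,:,::-1])
E
python3 st.py
```

```text
time: 14.65
tcp_pos: [449.4, 48.6, 33.3]
tcp_rot: [[0.0, 0.982, -0.189], [0.0, -0.189, -0.982], [-1.0, 0.0, -0.0]]
wrist_force: [-0.4, -0.5, -3.4]
finger_gap: 29.8
time: 15.05
tcp_pos: [449.4, 48.6, 32.3]
tcp_rot: [[-0.0, 0.982, -0.189], [0.0, -0.189, -0.982], [-1.0, -0.0, 0.0]]
wrist_force: [0.4, 0.5, -4.5]
finger_gap: 29.8
t 15.25 P [449.43  48.62  32.29] cr x -194.96 y 0.36 F along x 0.1 y -0.1 z -4.3 yaw -10.92 gap 29.7
```

```bash
python3 -m inch '[[[0.0007,0,0],0],[[0,0,0],0],[[0,0,0],0]]'; python3 st.py; python3 -m inch '[[[0.0007,0,0],0],[[0,0,0],0],[[0,0,0],0]]'; python3 st.py
```

```text
time: 15.6
tcp_pos: [449.4, 48.6, 32.1]
tcp_rot: [[0.0, 0.982, -0.19], [0.001, -0.19, -0.982], [-1.0, -0.0, -0.001]]
wrist_force: [-3.3, -0.1, 5.1]
finger_gap: 29.9
t 15.8 P [449.45  48.63  32.15] cr x -194.94 y 0.37 F along x -3.0 y -1.0 z 5.5 yaw -10.92 gap 29.6
time: 16.15
tcp_pos: [449.4, 48.7, 32.1]
tcp_rot: [[0.0, 0.982, -0.19], [0.001, -0.19, -0.982], [-1.0, -0.0, -0.001]]
wrist_force: [-5.7, -0.8, 16.1]
finger_gap: 29.9
t 16.35 P [449.47  48.66  32.13] cr x -194.93 y 0.40 F along x -5.5 y -1.3 z 15.7 yaw -10.93 gap 29.8
```

```bash
python3 -m inch '[[[-0.0011,0,0],0],[[0,0.006,0],0],[[0,0.008,0],0],[[0,0.008,0],0],[[0,0.008,0],0],[[0,0.008,0],0],[[0,0,0],0],[[0,0,0],0]]'; python3 st.py 4 wa
```

```text
time: 17.2
tcp_pos: [487.7, 41.4, 32.2]
tcp_rot: [[0.001, 0.982, -0.19], [0.0, -0.19, -0.982], [-1.0, 0.001, -0.0]]
wrist_force: [-0.7, 0.1, 2.8]
finger_gap: 29.6
t 17.35 P [487.64  41.4   32.17] cr x -156.08 y 0.40 F along x -0.4 y 0.6 z 3.2 yaw -10.93 gap 29.9
```

View pics/wa.png

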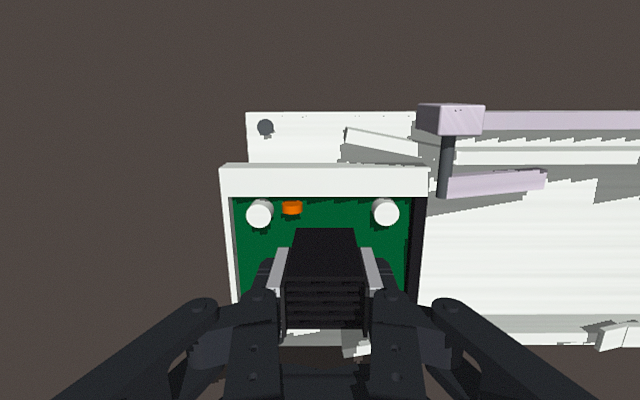

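```bash
python3 -m inch '[[[-0.0003,0.005,0],0],[[0,0.006,0],0],[[0,0.006,0],0],[[0,0.006,0],0],[[0,0.005,0],0],[[0,0,0],0],[[0,0,0],0]]'; python3 st.py 4 wb
```

```text
time: 18.1
tcp_pos: [512.9, 36.3, 32.1]
tcp_rot: [[-0.003, 0.982, -0.189], [0.0, -0.189, -0.982], [-1.0, -0.003, 0.0]]
wrist_force: [-4.2, 1.3, 5.4]
finger_gap: 29.4
t 18.25 P [512.9   36.28  32.07] cr x -130.30 y 0.08 F along x -4.3 y 0.3 z 5.5 yaw -10.90 gap 29.9
```

View pics/wb.png

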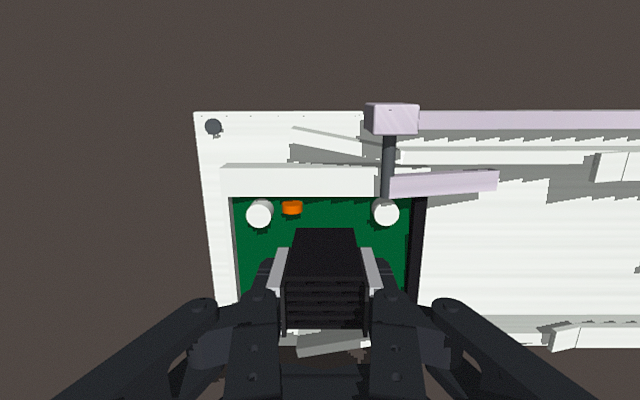

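```bash
python3 -m inch '[[[-0.0002,0.005,0],0],[[0,0.005,0],0],[[0,0.005,0],0],[[0,0.005,0],0],[[0,0,0],0],[[0,0,0],0]]'; python3 st.py 4 wc
```

```text
time: 18.9
tcp_pos: [534.8, 32.0, 32.3]
tcp_rot: [[0.002, 0.982, -0.19], [-0.001, -0.19, -0.982], [-1.0, 0.002, 0.0]]
wrist_force: [1.0, 0.4, -3.2]
finger_gap: 29.5
t 19.05 P [534.59  32.03  32.34] cr x -108.20 y -0.05 F along x 0.5 y -0.1 z -3.6 yaw -10.94 gap 29.6
```

View pics/wc.png

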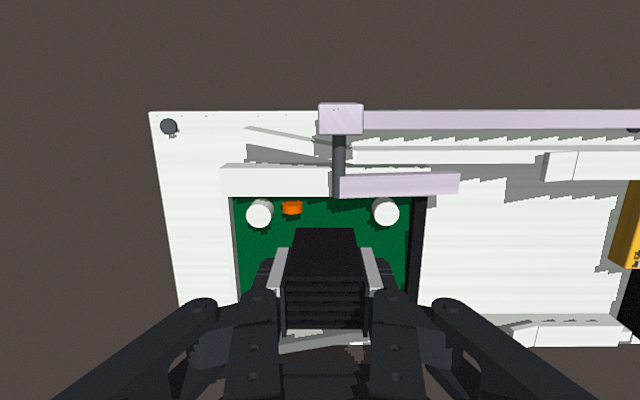

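```bash
python3 -m inch '[[[0.0001,0.005,-0.0001],0],[[0,0.006,-0.0001],0],[[0,0.006,-0.0001],0],[[0,0.006,0],0],[[0,0.006,0],0],[[0,0.006,0],0],[[0,0,0],0],[[0,0,0],0]]'; python3 st.py 4 wd
```

```text
time: 19.9
tcp_pos: [568.3, 25.9, 32.3]
tcp_rot: [[-0.0, 0.982, -0.19], [-0.0, -0.19, -0.982], [-1.0, -0.0, 0.0]]
wrist_force: [0.2, -0.3, -5.3]
finger_gap: 29.9
t 20.05 P [568.11  25.98  32.31] cr x -74.14 y 0.26 F along x 0.3 y -0.4 z -5.1 yaw -10.92 gap 29.6
```

View pics/wd.png

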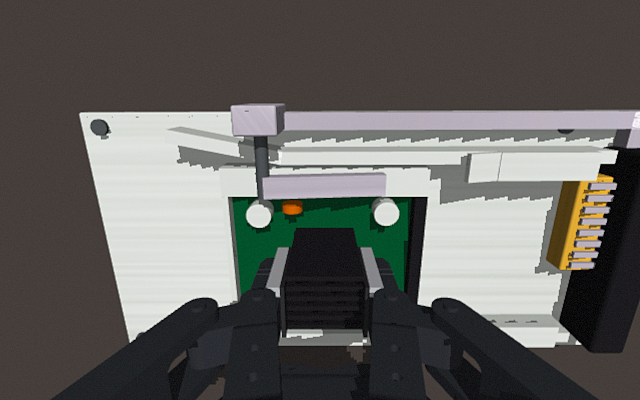

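```bash
python3 -m inch '[[[0.0001,0.006,0],0],[[0,0.007,0],0],[[0,0.007,0],0],[[0,0.007,-0.0001],0],[[0,0.006,0],0],[[0,0.005,0],0],[[0,0,0],0],[[0,0,0],0]]'; python3 st.py 4 we
```

```text
time: 20.9
tcp_pos: [605.9, 18.8, 32.3]
tcp_rot: [[0.001, 0.982, -0.19], [-0.0, -0.19, -0.982], [-1.0, 0.001, 0.0]]
wrist_force: [-0.3, 0.7, -4.7]
finger_gap: 29.6
t 21.05 P [605.66  18.85  32.31] cr x -35.92 y 0.25 F along x -0.1 y -0.0 z -4.2 yaw -10.93 gap 29.5
```

View pics/we.png

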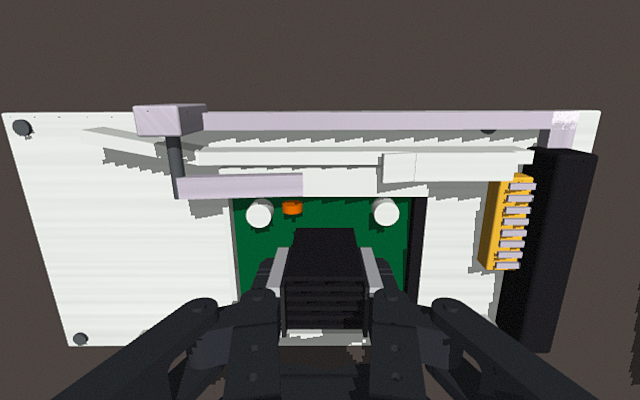

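```bash
python3 -m inch '[[[0.0001,0.005,0],0],[[0,0.006,0],0],[[0,0.005,0],0],[[0,0.004,0],0],[[0,0,0],0],[[0,0,0],0]]'; python3 st.py 4
python3 -m inch '[[[0,0.002,0],0],[[0,0.002,0],0],[[0,0.002,0],0],[[0,0,0],0],[[0,0,0],0]]'; python3 st.py 4 wf
```

```text
time: 21.7
tcp_pos: [626.2, 14.8, 32.4]
tcp_rot: [[0.002, 0.982, -0.19], [-0.0, -0.19, -0.982], [-1.0, 0.002, -0.0]]
wrist_force: [0.7, 0.4, -3.4]
finger_gap: 29.7
t 21.85 P [625.87  14.9   32.35] cr x -15.33 y 0.15 F along x 1.0 y 0.2 z -3.3 yaw -10.93 gap 29.5
time: 22.4
tcp_pos: [631.2, 14.1, 32.2]
tcp_rot: [[-0.0, 0.982, -0.189], [0.0, -0.189, -0.982], [-1.0, -0.0, -0.0]]
wrist_force: [-2.5, 0.8, -0.6]
finger_gap: 29.8
t 22.55 P [631.13  14.08  32.21] cr x -10.00 y 0.32 F along x -2.3 y 0.2 z 0.0 yaw -10.91 gap 29.3
```

View pics/wf.png

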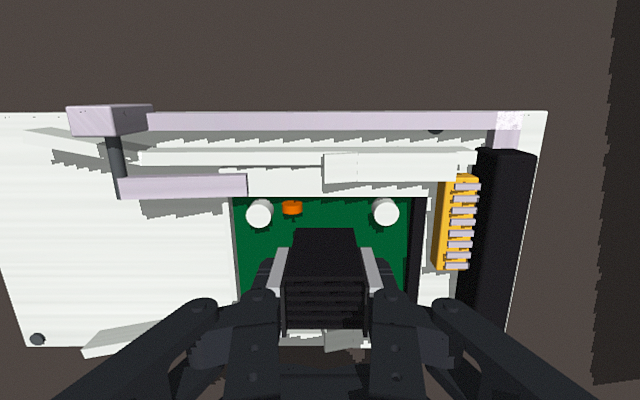

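```bash
python3 -m inch '[[[-0.0001,0.002,0],0],[[0,0.002,0],0],[[0,0,0],0],[[0,0,0],0]]'; python3 st.py 4
python3 -m inch '[[[0,0.002,0],0],[[0,0,0],0],[[0,0,0],0]]'; python3 st.py 4 wg
```

```text
time: 23.0
tcp_pos: [635.7, 13.0, 32.3]
tcp_rot: [[0.001, 0.982, -0.19], [-0.0, -0.19, -0.982], [-1.0, 0.001, 0.0]]
wrist_force: [0.0, 0.4, -1.7]
finger_gap: 29.6
t 23.15 P [635.69  13.02  32.34] cr x -5.33 y 0.13 F along x 0.0 y -0.1 z -2.6 yaw -10.93 gap 29.7
time: 23.5
tcp_pos: [636.9, 12.8, 32.3]
tcp_rot: [[-0.0, 0.982, -0.189], [0.0, -0.189, -0.982], [-1.0, -0.0, 0.0]]
wrist_force: [-1.0, -0.1, -1.3]
finger_gap: 29.8
t 23.65 P [636.94  12.81  32.26] cr x -4.06 y 0.15 F along x -1.1 y 0.0 z -1.7 yaw -10.92 gap 29.5
```

View pics/wg.png

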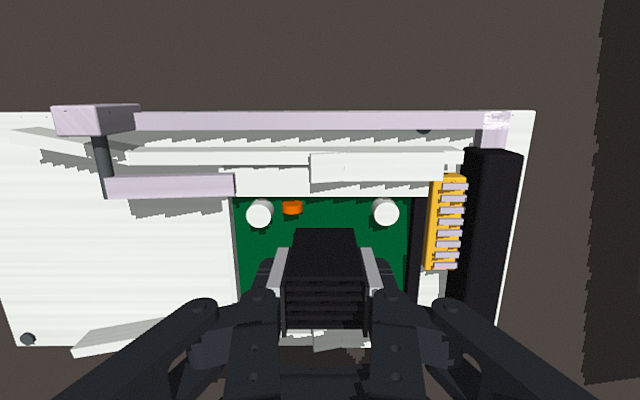

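```bash
python3 -m inch '[[[0,0.002,0],0],[[0,0,0],0],[[0,0,0],0]]'; python3 st.py 4
python3 -m inch '[[[0,0.002,0],0],[[0,0,0],0],[[0,0,0],0]]'; python3 st.py 4 wh
```

```text
time: 24.0
tcp_pos: [639.0, 12.5, 32.2]
tcp_rot: [[-0.0, 0.982, -0.189], [0.0, -0.189, -0.982], [-1.0, -0.0, -0.0]]
wrist_force: [-0.1, -0.4, -0.7]
finger_gap: 30.1
t 24.15 P [639.03  12.48  32.24] cr x -1.95 y 0.22 F along x -0.9 y -0.1 z -2.0 yaw -10.91 gap 29.5
time: 24.5
tcp_pos: [640.0, 12.3, 32.1]
tcp_rot: [[-0.002, 0.982, -0.189], [0.0, -0.189, -0.982], [-1.0, -0.002, 0.0]]
wrist_force: [-5.5, 0.3, 0.9]
finger_gap: 29.6
t 24.65 P [639.98  12.27  32.14] cr x -0.98 y 0.19 F along x -5.7 y -0.7 z 0.7 yaw -10.90 gap 29.5
```

View pics/wh.png

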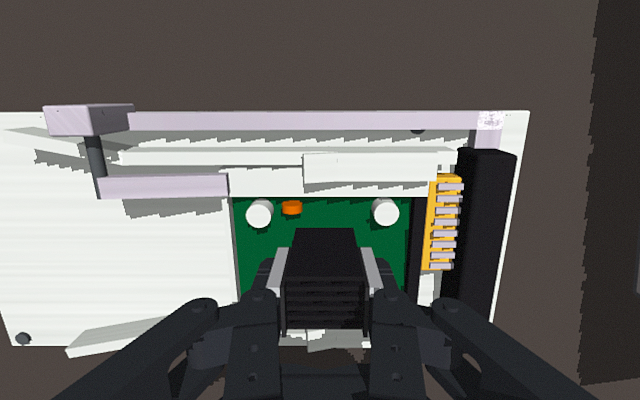

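```bash
python3 -m inch '[[[0,0.0015,0],0],[[0,0.0015,0],0],[[0,0,0],0],[[0,0,0],0]]'; python3 st.py 4
python3 -m inch '[[[0,0.001,0],0],[[0,0,0],0],[[0,0,0],0]]'; python3 st.py 4 wi
```

```text
time: 25.1
tcp_pos: [642.2, 11.9, 32.2]
tcp_rot: [[-0.004, 0.982, -0.189], [0.001, -0.189, -0.982], [-1.0, -0.004, -0.0]]
wrist_force: [-7.4, 0.7, 2.6]
finger_gap: 29.6
t 25.25 P [642.18  11.86  32.16] cr x 1.27 y 0.20 F along x -7.7 y -0.5 z 3.0 yaw -10.90 gap 29.9
time: 25.6
tcp_pos: [642.7, 11.7, 32.2]
tcp_rot: [[-0.005, 0.982, -0.189], [0.001, -0.189, -0.982], [-1.0, -0.005, -0.0]]
wrist_force: [-9.3, 0.6, 3.8]
finger_gap: 29.6
t 25.75 P [642.71  11.75  32.2 ] cr x 1.81 y 0.20 F along x -9.4 y -0.5 z 4.2 yaw -10.90 gap 29.7
```

View pics/wi.png

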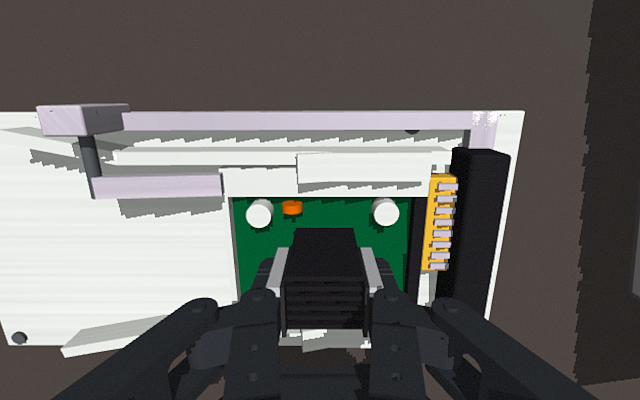

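```bash
python3 -m inch '[[[-0.0002,0.001,0],0],[[0,0.0005,0],0],[[0,0,0],0],[[0,0,0],0]]'; python3 st.py 4 
python3 -m inch '[[[0,0.001,0],0],[[0,0,0],0],[[0,0,0],0]]'; python3 st.py 4 wj
```

```text
time: 26.2
tcp_pos: [643.6, 11.6, 32.3]
tcp_rot: [[-0.006, 0.982, -0.189], [0.001, -0.189, -0.982], [-1.0, -0.006, -0.0]]
wrist_force: [-10.3, 0.6, 5.5]
finger_gap: 29.5
t 26.35 P [643.62  11.59  32.25] cr x 2.73 y 0.20 F along x -10.6 y -0.9 z 4.7 yaw -10.89 gap 29.8
time: 26.7
tcp_pos: [644.4, 11.5, 32.3]
tcp_rot: [[-0.007, 0.982, -0.189], [0.001, -0.189, -0.982], [-1.0, -0.007, -0.0]]
wrist_force: [-10.8, 2.3, 5.4]
finger_gap: 29.7
t 26.85 P [644.37  11.43  32.26] cr x 3.50 y 0.19 F along x -11.5 y -0.5 z 5.8 yaw -10.89 gap 29.6
```

View pics/wj.png

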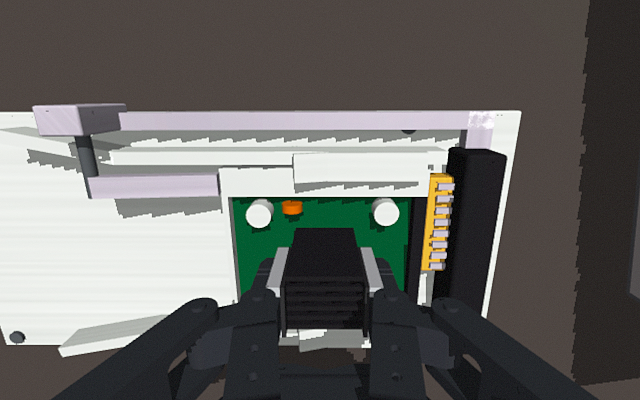

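```bash
python3 -m inch '[[[-0.0002,0.001,0],0],[[0,0,0],0],[[0,0,0],0]]'; python3 st.py 4 wk
python3 - <<'E'
import cv2,numpy as np
a=cv2.imread("pics/wj.png")[90:220,20:240];b=cv2.imread("pics/wk.png")[90:220,20:240]
cv2.imwrite("pics/jk.png",cv2.resize(np.vstack([a,b]),None,fx=2.2,fy=2.2,interpolation=cv2.INTER_CUBIC))
E
```

```text
time: 27.2
tcp_pos: [645.1, 11.3, 32.3]
tcp_rot: [[-0.007, 0.982, -0.189], [0.001, -0.189, -0.982], [-1.0, -0.007, 0.0]]
wrist_force: [-11.8, 0.7, 5.9]
finger_gap: 29.8
t 27.35 P [645.13  11.29  32.3 ] cr x 4.27 y 0.19 F along x -11.6 y -1.0 z 5.4 yaw -10.89 gap 29.4
```

View pics/jk.png

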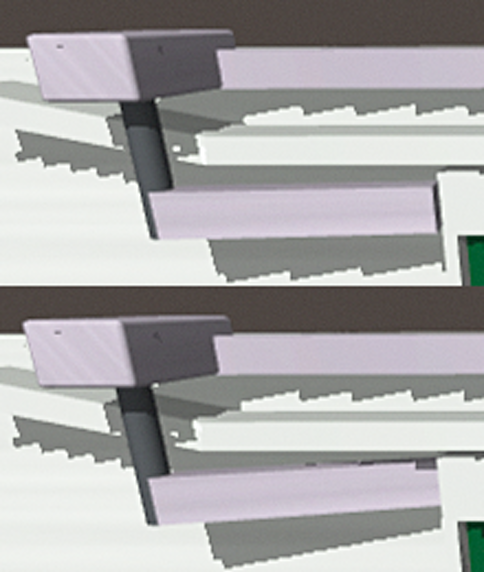

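```bash
python3 -m inch '[[[-0.0001,-0.001,0],0],[[-0.0001,-0.001,0],0],[[0,0,0],0],[[0,0,0],0]]'; python3 st.py 4 wl; python3 -m inch '[[[0,-0.001,0],0],[[0,0,0],0],[[0,0,0],0]]'; python3 st.py 4
```

```text
time: 27.8
tcp_pos: [644.0, 11.5, 32.2]
tcp_rot: [[-0.005, 0.982, -0.189], [0.001, -0.189, -0.982], [-1.0, -0.005, 0.0]]
wrist_force: [-8.0, 1.4, 1.3]
finger_gap: 29.5
t 27.95 P [643.98  11.52  32.26] cr x 3.10 y 0.20 F along x -8.0 y -0.3 z 1.1 yaw -10.89 gap 29.8
time: 28.3
tcp_pos: [643.4, 11.6, 32.2]
tcp_rot: [[-0.004, 0.982, -0.189], [0.001, -0.189, -0.982], [-1.0, -0.004, 0.0]]
wrist_force: [-6.2, 1.9, -0.1]
finger_gap: 29.6
t 28.45 P [643.42  11.61  32.22] cr x 2.53 y 0.19 F along x -7.0 y 0.1 z -0.1 yaw -10.90 gap 29.7
```

View pics/wl.png

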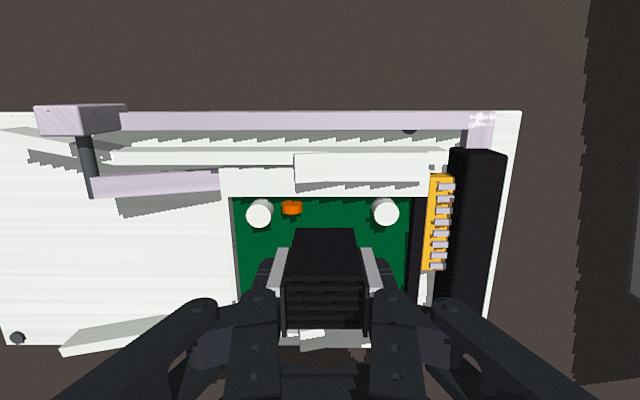

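The catch is down, with its tip at (219,180) behind the module's rear edge. Opening gently.

```bash
python3 -m inch '[[[0,0,0],0],[[0,0,0],0],[[0,0,0],0],[[0,0,0],0],[[0,0,0],0]]' 0.05; python3 st.py 4 wm
```

```text
time: 29.0
tcp_pos: [645.9, 11.1, 33.2]
tcp_rot: [[0.001, 0.982, -0.19], [-0.0, -0.19, -0.982], [-1.0, 0.001, -0.0]]
wrist_force: [0.1, 0.0, -0.1]
finger_gap: 50.1
t 29.15 P [645.69  11.17  33.06] cr x 4.84 y 0.18 F along x 0.1 y 0.3 z 0.0 yaw -10.92 gap 49.8
```

View pics/wm.png

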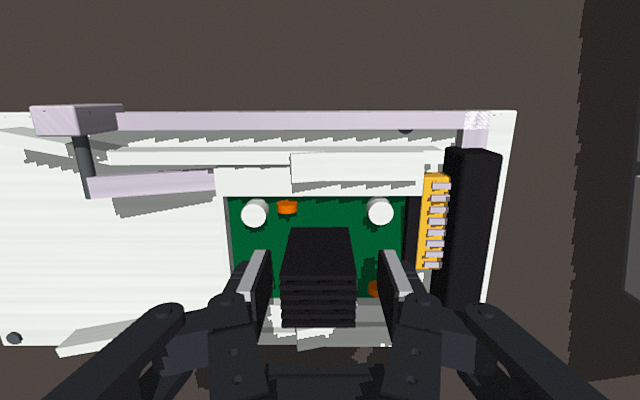

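Released cleanly with zero force. Retreating straight up.

```bash
python3 -m inch '[[[-0.015,0,0],0],[[-0.03,0,0],0],[[-0.04,0,0],0],[[-0.04,0,0],0],[[-0.04,0,0.02],0],[[0,0,0.03],0],[[0,0,0.03],0],[[0,0,0],0]]'; python3 st.py 8 wn
python3 - <<'E'
from h import *
p=imaging.read_camera("top");cv2.imwrite("pics/t2.png",cv2.resize(p["img"][100:245,255:385,::-1],None,fx=4,fy=4,interpolation=cv2.INTER_CUBIC))
cv2.imwrite("pics/t2full.png",p["img"][:,:,::-1])
E
```

```text
time: 30.0
tcp_pos: [629.3, -73.5, 200.1]
tcp_rot: [[0.002, 0.98, -0.197], [-0.003, -0.197, -0.98], [-1.0, 0.003, 0.002]]
wrist_force: [-0.3, -0.7, 0.1]
finger_gap: 50.2
t 30.35 P [630.25 -67.73 198.66] cr x 4.39 y -80.22 F along x -0.2 y -0.0 z -0.2 yaw -10.96 gap 50.4
```

View pics/wn.png

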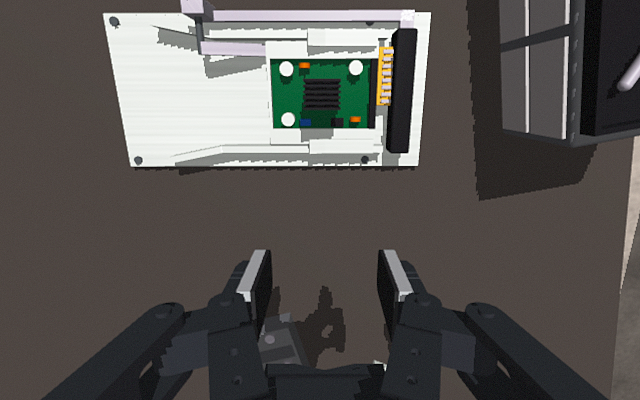

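View pics/t2full.png

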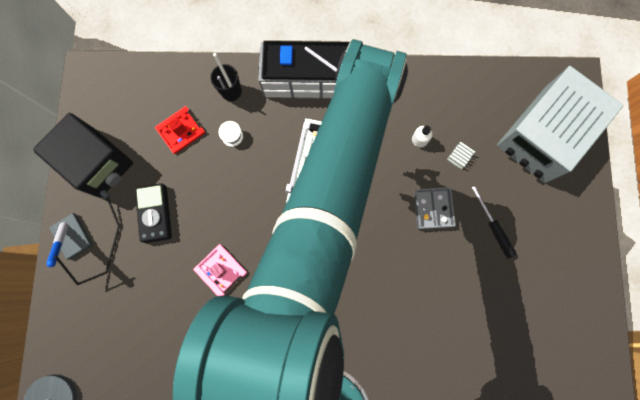

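```bash
python3 - <<'E'
from h import *
p=imaging.read_camera("wrist");cv2.imwrite("pics/fin.png",cv2.resize(p["img"][0:170,150:430,::-1],None,fx=2.8,fy=2.8,interpolation=cv2.INTER_CUBIC))
E
```

```text
(no output)
```

View pics/fin.png

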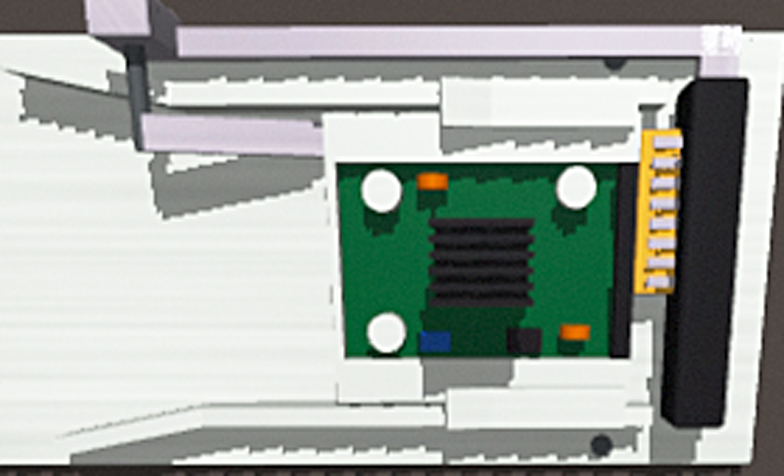

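The catch lies sloped down behind the rear edge, with its tip at (325,140) in the crop. The contacts at (655,210) touch the connector strip. Handing in.

```bash
python3 -c "
from plant import workorder
print(workorder.hand_in())"
```

```text
the job is handed in; nothing more can be done
None
```

The power module is in the test cradle, held between the sprung contacts and the dropped catch. I handed the job in at about 30 s; `hand_in` gave no verdict.

- **What I did:** I gripped the green module by its black heat sink and set it on the cradle floor ahead of the catch pin. I slid it in connector edge first, so that its own edge lifted the catch. I then pressed it against the contacts until the catch fell, backed off, opened the fingers part way and lifted clear.
- **Forces:** The wrist read at most about 12 N along the slide, friction included. The highest upward reading was about 16 N (about 20 N on the floor, counting the module's weight), when I set the module down on the cradle floor. Both are below the limits.
- **Last checks:**
    - The pictures show the catch sloping down behind the module's rear edge, the contacts touching the connector strip, and the module square between the walls.
    - After release, TCP readings put the sideways offset under 1 mm.
    - The wrist force is about zero.
    - The listed loose items look unmoved in the top picture. I did not measure their positions again.
- **What disagreed:** My cradle pose estimates differed by about 2 mm and 0.5°, partly because two pictures were taken before the arm had settled. I used the settled measurements and corrected the sideways error close up.
- **Not measured directly:** I had no reading of catch angle or contact travel. I judged them from the pictures and from the roughly 4 mm or more of travel after first contact.

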